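Hold a hardness probe on a pin laid in V-blocks

TASK

The pin with the ground flat is due for a hardness check: take it from the wooden rack, lay it centrally across both steel V-blocks with its flat facing straight up, and let go of it. Then lift the pen-shaped probe out of its stand and hold it square on the flat, its sprung tip inside the scribed ring and pressed gently about half way in, and finish while still holding it there; the pin is to be carried by the V-blocks alone. Do not drop the pin or the probe, and leave the plain pin in the rack as it is.

Things in the scene. Friction and masses are not known exactly. Their poses are not given: they have to be found in the camera images.
- pin: dark steel pin, a cylinder 30 mm in diameter and 150 mm long, about 0.8 kg, with one ground flat near its middle (44 mm long, 16 mm wide, 12.5 mm above the axis, bright) that faces up at the start; the flat is what tells it from the plain pin. Origin on the axis at mid length; x along the pin, z straight out of the flat
- pin_mark (a point): centre of the scribed ring (12 mm across) on the pin's flat, 14 mm from mid length towards the pin's +x end and 12.5 mm above its axis; axes as the pin's
- plain_pin: the other dark steel pin in the rack, same size (30 x 150 mm) but round all the way, with no flat; stays where it is. Origin on the axis at mid length, x along it
- rack: wooden pin rack fixed to the table, plywood base 130 x 200 x 8 mm with two notched rails up to 42 mm above the table, 20 mm thick, 70 mm clear between them. Origin under its centre on the table; the pins lie along its x, one at y = +50 mm, one at y = -50 mm (either way round), their axes 45 mm above the table
- vbed: fixed pair of steel V-blocks on a base plate 150 x 90 x 12 mm; each block is 24 mm thick and 72 mm wide, tops 60 mm above the table, with an open 90-degree V; 66 mm clear between the blocks. Origin under the centre of the plate on the table; the Vs run along its x
- vbed_seat (a point): where the pin's mid point lies when it rests centred in both Vs: midway between the blocks, 55.2 mm above the table; x along the Vs (the pin may lie either way round), z up
- stand: black probe stand fixed to the table, 84 x 84 mm, 70 mm high; the probe hangs upright in the 27 mm hole in its top plate. Origin under its centre on the table
- probe: pen-shaped hardness probe, 146 mm long, 0.14 kg, upright in the stand: black barrel 22 mm in diameter, grip zone 6 to 80 mm above the origin, top at 86 mm; collar 34 mm across, 6 mm thick, sits on the stand; nose below it 22 mm, tapering to 13 mm, ends 46 mm below the origin. Origin on the axis at the collar's underside; z along it to its top. Lift it straight up over 65 mm to free it
- probe_tip (a point): end of the probe's sprung steel tip, 6 mm in diameter, 60 mm below the probe's origin when not pressed; z along the probe, upward
- probe_plunger (a joint): how far the sprung tip is pushed into the nose, m: 0 free, 0.012 at its stop; about 2 N starts it, 5 N holds it half way (0.006), 8 N brings it to the stop
Things that resemble listed ones, but are neither listed nor needed, are in the scene too. What is shaped like the probe but turquoise is not meant.

How it is judged (in metres and radians):
On the way:
1. the pin lies in both V-blocks, flat up, and has been let go (distance between pin and vbed_seat below 0.016 m and angle between pin's own z axis and vertical below 0.14 rad and angle between the x axis of pin and the x axis of vbed, either way round below 0.07 rad and contact force between pin and vbed above 2 N and contact force between each of the arm, the fingers and pin below 0.1 N), for 0.3 s.
At the end, for the whole second after the job is handed in: pin at rest in both Vs within 16 mm of centre, untouched by the robot, flat up within 8 deg; fingers hold the probe within 7 deg of square, tip within 6 mm of the mark and 3 to 9.5 mm in, 2 to 12 N; probe touches neither stand nor V-blocks; plain pin within 20 mm of its start (all of step 1 and z of pin in the frame of vbed_seat between -0.004 and 0.004 m and y of pin in the frame of vbed_seat between -0.004 and 0.004 m and distance between probe_tip and pin_mark below 0.006 m and angle between the z axis of probe and the z axis of pin, either way round below 0.12 rad and value of joint probe_plunger between 0.003 and 0.0095 m and contact force between probe and pin between 2 and 12 N and contact force between the fingers and probe above 3 N and contact force between probe and stand below 0.1 N and contact force between probe and vbed below 0.1 N and linear speed of each of probe, pin below 0.02 m/s and distance of plain_pin from where it was at the start of the episode below 0.02 m); the arm keeps its last pose, push and grip.
It fails at once if the probe is pressed on the pin with more than 25 N (contact force between probe and pin above 25 N).
It fails at once if the pin is dropped (moves freely faster than 0.4 m/s) (contact force between anything else and pin below 0.02 N and linear speed of pin above 0.4 m/s).
It fails at once if the probe is dropped (moves freely faster than 0.4 m/s) (contact force between anything else and probe below 0.02 N and linear speed of probe above 0.4 m/s).
It fails at once if the plain pin is moved more than 30 mm (distance of plain_pin from where it was at the start of the episode above 0.03 m).
It also fails if it takes over 61 s, if anything falls off the work surface, if the arm or the gripper's body presses on something with over 40 N, if the wrist force passes 120 N, or if a joint passes its speed limit or range.

ROBOT

A 6-joint arm with a two-finger parallel gripper is mounted at the origin on a cart in front of the work surface, level with it; the furniture and walls round the work are solid. World frame = base frame: x ahead of the robot, y to its left, z up, the work surface at z = 0. Lengths are in m, angles in degrees, forces in N, time in s.
With the tool pointing down it reaches from about 0.375 to 0.9 m from the base axis. Payload 3.1 kg.
Tool frame: the origin (TCP) lies on the centre line of the jaws, within the pads' length; the fingertips stand 17 mm ahead of it and the grasp point (between the pads) lies 2 mm behind it; z points along the fingers, y is the line along which they close (so a half turn about z gives the same grasp; the last joint's range is limited). The gripper opens to 87 mm and grips with 3 to 60 N. Pads are 19 mm wide; open, the fingers measure 117 mm over their backs; the gripper's body (75 mm by 190 mm) begins 51 mm behind the grasp point.
Start: joints at [-78.467, 30.224, 82.088, -0, 67.689, -10.227], TCP at [0.232, -0.58, 0.24] pointing down, gripper open.
Joint ranges: [-176.69, 176.69], [-43.24, 126.21], [12.49, 139.97], [-82, 262], [0, 151.66], [-163.58, 163.58]. Speed limits (degrees/s): [159.86, 159.86, 180, 180, 180, 180].

INTERFACE

Orientations are given as a 3x3 rotation matrix whose columns are the frame's x, y, z axes.
In Python, from rig import bot, imaging, finder gives the robot as it stands. The module is installed in compiled form; this text tells all that it offers.
- The arm moves only by the tool play_rows, never from a script. Its argument "motion" is a list that holds one entry, the list of rows, each a list of 6 numbers: the shift along the tool's x, y, z in m, then the turn, a rotation vector about the tool's x, y, z in degrees. In form: [[[dx, dy, dz, wx, wy, wz], ...]]. A call has 1 to 8 rows; each row is the pose to reach, as a shift and turn from the pose commanded when the call began, along the tool's axes at that moment; what a row does not reach only later rows make up. A row lasts 1/12 s, in which the tool goes at most 41.7 mm and 7.16 degrees, less where a joint would pass 70% of its speed; a pose out of reach is approached as far as the arm can. A call with a gripper value outside its range is refused whole. "fingers" is the finger opening in m, from 0 to 0.087, set as the call begins (left out, the last holds). The fingers move at their own pace and stop on an object; the grip force is fixed at half the most. Time passes only in rows, so rows that repeat a pose let the fingers close. It gives the time, the measured TCP pose, the force, the opening and the grip force at its end, in the units of the state.
- bot.read_state(): the state, without advancing time (a new reading comes with each control period).
- imaging.capture(name): name is "scene" or "top" or "wrist"; returns a dict with "frame" (400x640x3 uint8, red, green, blue), "camera_matrix" (3x3 intrinsics, pixels), "R" (3x3) and "t" (3): a world point X has camera coordinates R X + t. Camera axes: x right, y down, z forward; pixel columns grow to the right and rows downward; lengths in m; the calibration is good to about 2 mm. The wrist camera is an equidistant fisheye: a pixel r from the principal point sees the ray r / f radians off the axis. A picture is of the moment at which its call begins. There is no depth.
- bot.hand_in(): hands the job in; it is judged then, once.
Trained networks look in the newest picture that a camera, given by its name, has taken for a name from the list of things; names that differ only in an ending like _2 or _b are one class to them, and where a whole thing is asked for, a point or a joint stands for the part that bears it (a point fixed in the world has none). Each returns a list of dicts, best first, with "confidence" (0 to 1); they miss things now and then, are a little off and sometimes report something else, mostly with a low value. They report only what shows in the picture. A call takes as long as a camera call. They do not tell look-alikes from the thing itself.
- finder.recognise(camera, name): "at" ([x, y, z] in m, in world coordinates, good to about 4 mm: the middle of the surface that is visible of it).
- finder.outline_of(camera, name): "pixels" (400x640 bool, what is visible of it).
The state is a dict: "time_s": time; "joint_positions": joint angles; "qvel": joint speeds; "tau": joint torques, N m; "position": TCP position; "tcp_rot": TCP orientation; "force": force on the tool from outside, world axes, zero at the start; "moment": the same for the moment, N m; "opening": opening from 0.0 (shut) to 1.0 (fully open); "grasp_force": force on a finger pad.
Only numpy, scipy, OpenCV 4.12 (cv2) and the standard library are available. Lean on these libraries where they do the work, as an engineer would, in place of code of your own. Each camera call takes 0.05 s, during which the arm holds its last target. There are 200 camera calls.

## Working session

There is one attempt and no reset: what is moved stays moved. The work goes in short steps, Python scripts to look and compute and a tool call to move; the robot and the scene stay as the last step left them, time stands still between calls to the robot, and variables do not carry over. Pictures are saved under pics/ and viewed, at most 10 in all, crops included, and the job is handed in when it is done.

Besides the shell and the picture viewer there is one more tool, called after "Request:" by a JSON object that holds its "method" and its "body". play_rows: Moves the arm, as the interface text tells. Its arguments: {"type":"object","properties":{"motion":{"type":"array"},"fingers":{"type":"number"}},"required":["motion"]}

```bash
mkdir -p pics; python3 - <<'E'
from rig import bot, imaging, finder
import cv2,numpy as np
s=bot.read_state();print(s['time_s'],s['position'],np.round(s['tcp_rot'],3).tolist(),s['opening'],s['force'])
for c in ("scene","top"):
    d=imaging.capture(c);cv2.imwrite(f"pics/{c}0.png",d['frame'][...,::-1])
    print(c,np.round(d['camera_matrix'],1).tolist(),np.round(d['R'],4).tolist(),np.round(d['t'],4).tolist())
    for n in ("pin","plain_pin","rack","vbed","stand","probe"):
        for r in finder.recognise(c,n):
            p=np.array(r['at']);q=d['R']@p+d['t'];u=d['camera_matrix']@q;print(n,np.round(p,4),round(r['confidence'],2),np.round(u[:2]/u[2]))
E
```

```text
0.0 [ 0.23159518 -0.57976054  0.23859264] [[0.929, 0.371, -0.0], [0.371, -0.929, 0.002], [0.0, -0.002, -1.0]] 0.9968908424684828 [ 0.00251808 -0.42246801 -0.37964287]
scene [[445.8, 0.0, 318.7], [0.0, 445.8, 201.2], [0.0, 0.0, 1.0]] [[-0.871, -0.491, 0.0166], [-0.318, 0.5376, -0.781], [0.3745, -0.6855, -0.6244]] [0.4182, 0.2396, 0.9785]
pin [0.5533 0.1626 0.0569] 0.77 [258. 247.]
plain_pin [0.5682 0.2635 0.0514] 0.96 [225. 274.]
rack [0.5712 0.2226 0.0113] 0.86 [237. 274.]
vbed [ 0.467  -0.0765  0.0176] 0.96 [337. 215.]
stand [ 0.4738 -0.2966  0.0433] 0.88 [370. 166.]
probe [ 0.3844 -0.2928  0.0842] 0.66 [399. 164.]
probe [ 0.4888 -0.322   0.1116] 0.47 [370. 141.]
probe [ 0.4726 -0.2965  0.0445] 0.17 [370. 166.]
top [[455.9, 0.0, 317.4], [0.0, 455.9, 198.0], [0.0, 0.0, 1.0]] [[-0.0075, -0.9998, -0.0171], [-0.993, 0.0095, -0.1179], [0.1181, 0.0161, -0.9929]] [-0.021, 0.5198, 1.1733]
pin [0.5572 0.1516 0.0593] 0.79 [249. 183.]
plain_pin [0.5742 0.2523 0.0592] 0.94 [210. 177.]
rack [0.5713 0.1971 0.0065] 0.97 [235. 181.]
rack [ 0.471  -0.0951  0.0111] 0.5 [344. 217.]
rack [ 0.476  -0.3112  0.0686] 0.47 [430. 212.]
vbed [ 0.4712 -0.0906  0.0104] 0.96 [342. 217.]
stand [ 0.4752 -0.3157  0.0725] 0.85 [432. 212.]
probe [ 0.4841 -0.3205  0.121 ] 0.77 [439. 207.]
probe [ 0.3898 -0.2288  0.0451] 0.56 [397. 247.]
```

```bash
python3 - <<'E'
import cv2,numpy as np
a=cv2.imread('pics/scene0.png');b=cv2.imread('pics/top0.png')
cv2.imwrite('pics/sc.png',cv2.resize(a[90:330,160:480],(800,600),interpolation=cv2.INTER_CUBIC))
cv2.imwrite('pics/tc.png',cv2.resize(b[100:310,180:480],(800,560),interpolation=cv2.INTER_CUBIC))
E
```

```text
(no output)
```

View pics/sc.png

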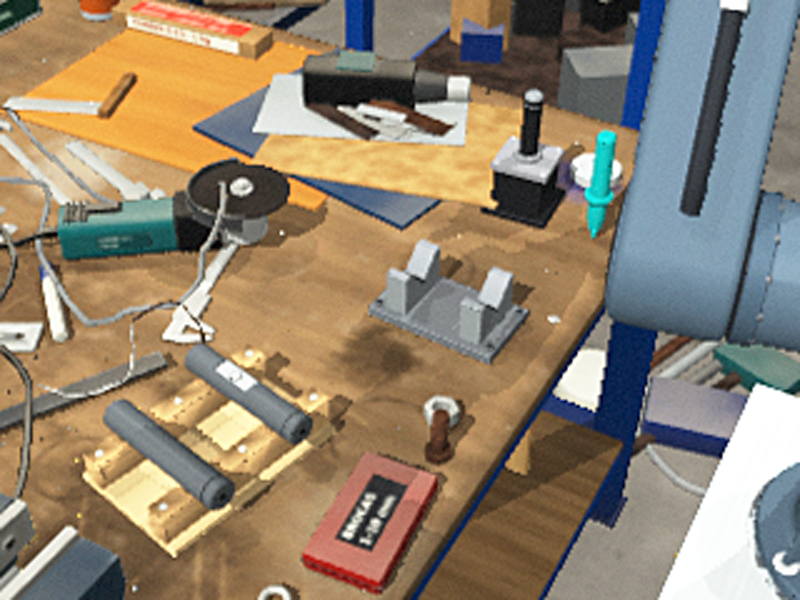

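View pics/tc.png

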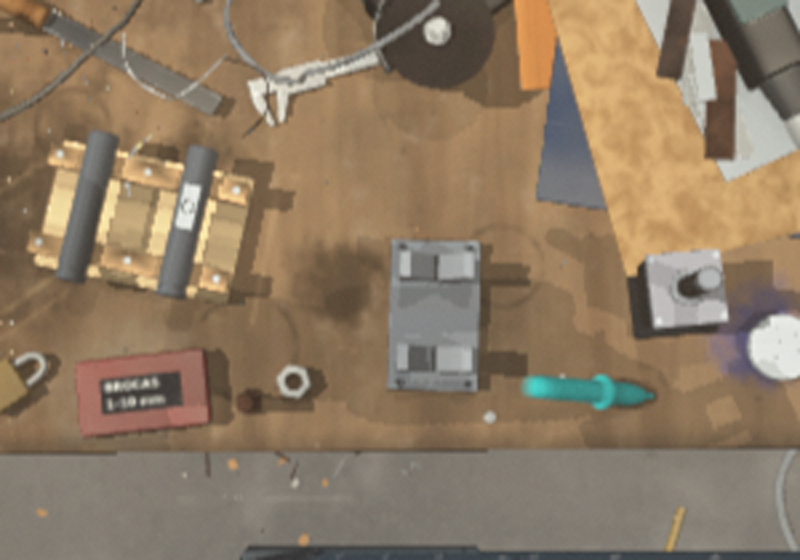

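The flatted pin is at scene (254,240) / top (250,177), with a bright flat and ring. The plain pin is at scene (227,271) / top (213,177). The black probe stands in its stand at scene (372,140) / top (440,207). The turquoise one lying at top (400,247) is the decoy. Next I fit box models of the listed things to the outlines in both cameras.

```bash
cat > h.py <<'E'
import numpy as np,cv2
from scipy.optimize import minimize
from scipy.spatial.transform import Rotation as Ro
def box(cx,cy,z0,z1,lx,ly):
    return np.array([[cx+a*lx/2,cy+b*ly/2,z] for a in(-1,1) for b in(-1,1) for z in(z0,z1)])
def cyl(L,r,z,cy=0):
    t=np.linspace(0,2*np.pi,24);return np.array([[s*L/2,cy+r*np.cos(a),z+r*np.sin(a)] for s in(-1,1) for a in t])
def vcyl(z0,z1,r):
    t=np.linspace(0,2*np.pi,24);return np.array([[r*np.cos(a),r*np.sin(a),z] for z in(z0,z1) for a in t])
def vblock(cx):   # two convex halves, V bottom near z=.034
    o=[]
    for s in(-1,1):
        o.append(np.array([[cx+e*.012,s*y,z] for e in(-1,1) for y,z in((0,.012),(.036,.012),(.036,.060),(.026,.060),(0,.034))]))
    return o
M={'pin':[cyl(.15,.015,.045)],'plain_pin':[cyl(.15,.015,.045)],
 'vbed':[box(0,0,0,.012,.15,.09)]+vblock(.045)+vblock(-.045),
 'stand':[box(0,0,0,.07,.084,.084)],
 'probe':[vcyl(.07,.076,.017),vcyl(.076,.156,.011)]}
def proj(d,P):
    q=P@np.array(d['R']).T+d['t'];K=d['camera_matrix'];return np.c_[K[0,0]*q[:,0]/q[:,2]+K[0,2],K[1,1]*q[:,1]/q[:,2]+K[1,2]]
def fproj(d,P):
    q=P@np.array(d['R']).T+d['t'];K=d['camera_matrix'];r=np.hypot(q[:,0],q[:,1])+1e-12;th=np.arctan2(r,q[:,2])
    return np.c_[K[0,0]*th*q[:,0]/r+K[0,2],K[1,1]*th*q[:,1]/r+K[1,2]]
S=4
def render(d,parts,p,pr=proj):
    m=np.zeros((400*S,640*S),np.uint8);c,s=np.cos(p[2]),np.sin(p[2]);R=np.array([[c,-s,0],[s,c,0],[0,0,1]])
    for P in parts:
        u=pr(d,P@R.T+[p[0],p[1],0]);u=((u+.5)*S-.5)
        cv2.fillConvexPoly(m,cv2.convexHull(np.round(u).astype(np.int32)),1)
    return m
def fit(views,parts,p0,yaw=True,pr=proj):
    big=[(d,cv2.resize(m.astype(np.uint8),None,fx=S,fy=S,interpolation=cv2.INTER_NEAREST)) for d,m in views]
    def f(v):
        p=[p0[0]+v[0]*.01,p0[1]+v[1]*.01,p0[2]+(v[2]*.1 if yaw else 0)];t=0
        for d,m in big:
            r=render(d,parts,p,pr);t-=np.count_nonzero(r&m)/max(1,np.count_nonzero(r|m))
        return t/len(big)
    n=3 if yaw else 2;v=np.zeros(n)
    for _ in range(2):
        o=minimize(f,v,method='Nelder-Mead',options=dict(initial_simplex=np.vstack([v,v+np.eye(n)]),xatol=.01,fatol=1e-4,maxiter=150));v=o.x
    return np.array([p0[0]+v[0]*.01,p0[1]+v[1]*.01,p0[2]+(v[2]*.1 if yaw else 0)]),-o.fun
def step(st,pos,yx=None):
    """tool-frame row to TCP pos, tool down with tool x at heading yx (deg)"""
    R=np.array(st['tcp_rot']);d=R.T@(np.array(pos)-st['position'])
    if yx is None: w=np.zeros(3)
    else:
        a=np.radians(yx);c,s=np.cos(a),np.sin(a);T=np.array([[c,s,0],[s,-c,0],[0,0,-1.]])
        w=Ro.from_matrix(R.T@T).as_rotvec(degrees=True)
    return np.round(np.r_[d*1000,w],2)
E
cat > f.py <<'E'
from rig import bot, imaging, finder
from h import *
g={'pin':(.556,.155,-.1),'plain_pin':(.57,.255,-.1),'vbed':(.47,-.085,0),'stand':(.475,-.31,0),'probe':(.475,-.31,0)}
D={c:imaging.capture(c) for c in('scene','top')}
for n,p0 in g.items():
    v={}
    for c in D:
        for o in finder.outline_of(c,n):
            m=o['pixels'];r=render(D[c],M[n],p0)[S//2::S,S//2::S]
            if np.count_nonzero(m[r>0])>.3*m.sum(): v[c]=(D[c],m);break
    for k in [[c] for c in v]+([list(v)] if len(v)>1 else []):
        p,q=fit([v[c] for c in k],M[n],p0,n!='probe');print(n,k,np.round(p[:2],4),round(np.degrees(p[2]),1),round(q,3))
E
python3 f.py
```

```text
pin ['scene'] [0.5612 0.1519] -13.4 0.89
pin ['top'] [0.5582 0.1519] -12.3 0.939
pin ['scene', 'top'] [0.5589 0.1517] -12.6 0.906
plain_pin ['scene'] [0.5776 0.2499] -12.3 0.949
plain_pin ['top'] [0.5755 0.2497] -12.3 0.895
plain_pin ['scene', 'top'] [0.5769 0.25  ] -12.6 0.918
vbed ['scene'] [ 0.4693 -0.0924] -2.1 0.942
vbed ['top'] [ 0.4676 -0.0918] -1.0 0.973
vbed ['scene', 'top'] [ 0.4687 -0.0916] -1.6 0.953
stand ['scene'] [ 0.4862 -0.3266] 20.1 0.77
stand ['top'] [ 0.4828 -0.3261] 11.5 0.615
stand ['scene', 'top'] [ 0.4827 -0.3268] 17.7 0.688
probe ['scene'] [ 0.4884 -0.3284] 0.0 0.902
probe ['top'] [ 0.4865 -0.3303] 0.0 0.803
probe ['scene', 'top'] [ 0.4871 -0.3284] 0.0 0.83
```

Request:
{"method": "play_rows", "body": {"motion": [[[0.225,-0.218,0,0,0,0],[0.225,-0.218,0,0,0,0],[0.225,-0.218,0,0,0,0],[0.225,-0.218,0,0,0,0],[0.225,-0.218,0,0,0,0],[0.225,-0.218,0,0,0,0],[0.225,-0.218,0,0,0,0],[0.225,-0.218,0,0,0,0]]], "fingers": 0.087}}

```text
time_s: 1.97
position: [0.3602, -0.2899, 0.2396]
tcp_rot: [[0.928, 0.373, -0.001], [0.373, -0.928, 0.003], [0.001, -0.003, -1.0]]
force: [-0.0, -0.1, 0.1]
opening: 0.999
grasp_force: 0.0
```

Request:
{"method": "play_rows", "body": {"motion": [[[0.225,-0.218,0,0,0,0],[0.225,-0.218,0,0,0,0],[0.225,-0.218,0,0,0,0],[0.225,-0.218,0,0,0,0],[0.225,-0.218,0,0,0,0],[0.225,-0.218,0,0,0,0],[0.225,-0.218,0,0,0,0],[0.225,-0.218,0,0,0,0]]]}}

```text
time_s: 2.63
position: [0.4893, -0.0049, 0.2399]
tcp_rot: [[0.928, 0.373, 0.002], [0.373, -0.928, 0.001], [0.002, -0.0, -1.0]]
force: [0.2, -1.0, -1.2]
opening: 1.0
grasp_force: 0.0
```

Request:
{"method": "play_rows", "body": {"motion": [[[0.125,-0.122,0,0,0,34],[0.125,-0.122,0,0,0,34],[0.125,-0.122,0,0,0,34],[0.125,-0.122,0,0,0,34],[0.125,-0.122,0,0,0,34],[0.125,-0.122,0,0,0,34],[0.125,-0.122,0,0,0,34],[0.125,-0.122,0,0,0,34]]]}}

```text
time_s: 3.3
position: [0.5583, 0.1506, 0.2393]
tcp_rot: [[0.978, -0.21, -0.001], [-0.21, -0.978, -0.001], [-0.001, 0.001, -1.0]]
force: [-1.1, 0.6, 0.8]
opening: 0.994
grasp_force: 0.0
```

```bash
cat > w.py <<'E'
import sys
from rig import bot, imaging, finder
from h import *
d=imaging.capture('wrist');st=bot.read_state()
print(st['time_s'],np.round(st['position'],4),st['opening'],st['grasp_force'],np.round(st['joint_positions'],1),np.round(st['force'],2))
cv2.imwrite('pics/w1.png',d['frame'][...,::-1])
print(np.round(d['camera_matrix'],1).tolist(),np.round(d['R'],3).tolist(),np.round(d['t'],3).tolist())
for n,p0 in (('pin',(.559,.152,-.218)),('plain_pin',(.577,.25,-.218)),('vbed',(.4687,-.0916,-.03))):
    for o in finder.outline_of('wrist',n):
        m=o['pixels'];r=render(d,M[n],p0,fproj)[S//2::S,S//2::S]
        if np.count_nonzero(m[r>0])>.3*m.sum():
            p,q=fit([(d,m)],M[n],p0,True,fproj);print(n,np.round(p[:2],4),round(np.degrees(p[2]),2),round(q,3));break
E
python3 w.py
```

```text
3.35 [0.5582 0.1501 0.2394] 0.9940293535479902 0.0 [  4.   26.6  88.9  -0.   64.5 106.2] [-0.65 -0.18  0.09]
[[309.7, 0.0, 324.2], [0.0, 309.7, 197.1], [0.0, 0.0, 1.0]] [[-0.211, -0.978, 0.0], [-0.935, 0.202, 0.292], [-0.285, 0.061, -0.956]] [0.264, 0.457, 0.542]
pin [0.5609 0.1518] -12.33 0.95
plain_pin [0.5789 0.2516] -12.5 0.899
vbed [ 0.4705 -0.093 ] -1.9 0.895
```

View pics/w1.png

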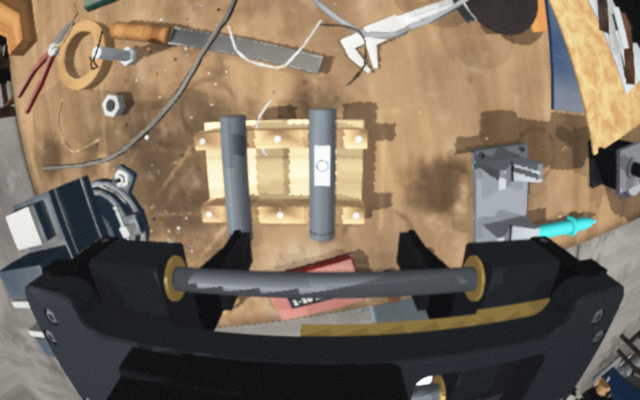

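The wrist view confirms it: the right-hand pin at (321,175) carries the bright flat with the ring at (321,166), offset toward its far end (+x away from the robot). The left one at (235,175) is plain. The wrist fits agree with the fixed cameras within 2 mm.

```bash
cat >> h.py <<'E'
def pix2plane(d,u,z,fish=False):
    K=d['camera_matrix'];x=(u[0]-K[0,2])/K[0,0];y=(u[1]-K[1,2])/K[1,1]
    if fish:
        r=np.hypot(x,y)+1e-12;v=np.array([x/r*np.sin(r),y/r*np.sin(r),np.cos(r)])
    else: v=np.array([x,y,1.])
    R=np.array(d['R']);c=-R.T@d['t'];w=R.T@v;return c+w*(z-c[2])/w[2]
E
cat > mark.py <<'E'
from rig import bot, imaging
from h import *
def blob(d,p,fish,z,name):
    """centre of bright flat near predicted point p"""
    u=(fproj if fish else proj)(d,np.array([p]))[0];g=cv2.cvtColor(d['frame'],cv2.COLOR_RGB2GRAY)
    m=((g>150)*1).astype(np.uint8);w=np.zeros_like(m);cv2.circle(w,tuple(int(round(x)) for x in u),28,1,-1)
    n,l,s,c=cv2.connectedComponentsWithStats(m&w);k=min(range(1,n),key=lambda i:np.hypot(*(c[i]-u))-s[i,4]*.1)
    (cx,cy),wh,a=cv2.minAreaRect(np.argwhere(l==k)[:,::-1].astype(np.float32))
    print(name,'pred',np.round(u,1),'rect',round(cx,1),round(cy,1),np.round(wh,1),'->',np.round(pix2plane(d,(cx,cy),z,fish),4))
if __name__=='__main__':
    p=np.array([.5598,.1518]);a=np.radians(-12.4);q=np.r_[p+.014*np.array([np.cos(a),np.sin(a)]),.0575];print(q)
    for c in('wrist','top','scene'): blob(imaging.capture(c),q,c=='wrist',.0575,c)
    st=bot.read_state();print(step(st,[.5598,.1518,.043],-12.4))
E
python3 mark.py
```

```text
[0.57347341 0.14879371 0.0575    ]
wrist pred [321.6 167.2] rect 320.5 167.0 [54. 17.] -> [0.5739 0.1499 0.0575]
top pred [250.1 176.9] rect 245.9 167.9 [11.6 14.8] -> [0.5974 0.1601 0.0575]
scene pred [253.9 240.2] rect 256.9 232.3 [55.7 39.3] -> [0.5835 0.1228 0.0575]
[ 5.9000e-01 -1.8200e+00  1.9671e+02  0.0000e+00 -0.0000e+00  1.0000e-01]
```

Request:
{"method": "play_rows", "body": {"motion": [[[0.0005,-0.0015,0.035,0,0,0],[0.0005,-0.0015,0.07,0,0,0],[0.0005,-0.0015,0.105,0,0,0],[0.0005,-0.0015,0.135,0,0,0],[0.0005,-0.0015,0.16,0,0,0],[0.0005,-0.0015,0.18,0,0,0],[0.0005,-0.0015,0.192,0,0,0],[0.0005,-0.0015,0.197,0,0,0]]]}}

```text
time_s: 4.32
position: [0.5587, 0.1519, 0.0407]
tcp_rot: [[0.977, -0.212, -0.003], [-0.212, -0.977, -0.0], [-0.003, 0.001, -1.0]]
force: [-0.4, 0.1, -0.5]
opening: 0.996
grasp_force: 0.0
```

Request:
{"method": "play_rows", "body": {"motion": [[[0,0,0,0,0,0],[0,0,0,0,0,0],[0,0,0,0,0,0],[0,0,0,0,0,0],[0,0,0,0,0,0],[0,0,0,0,0,0],[0,0,0,0,0,0],[0,0,0,0,0,0]]], "fingers": 0.0}}

```text
time_s: 4.98
position: [0.5598, 0.1524, 0.0429]
tcp_rot: [[0.977, -0.212, 0.0], [-0.212, -0.977, 0.0], [0.0, -0.0, -1.0]]
force: [0.1, 0.7, 0.2]
opening: 0.478
grasp_force: 0.0
```

Request:
{"method": "play_rows", "body": {"motion": [[[0,0,0,0,0,0],[0,0,0,0,0,0],[0,0,0,0,0,0],[0,0,0,0,0,0],[0,0,0,0,0,0],[0,0,0,0,0,0]]]}}

```text
time_s: 5.48
position: [0.5598, 0.1528, 0.0426]
tcp_rot: [[0.977, -0.212, 0.0], [-0.212, -0.977, 0.001], [0.0, -0.001, -1.0]]
force: [1.2, 3.9, 1.1]
opening: 0.337
grasp_force: 29.9
```

Request:
{"method": "play_rows", "body": {"motion": [[[0,0,-0.005,0,0,0],[0,0,-0.015,0,0,0],[0,0,-0.03,0,0,0],[0,0,-0.045,0,0,0],[0,0,-0.06,0,0,0],[0,0,-0.075,0,0,0],[0,0,-0.085,0,0,0],[0,0,-0.09,0,0,0]]]}}

```text
time_s: 6.15
position: [0.5597, 0.152, 0.1338]
tcp_rot: [[0.977, -0.212, 0.001], [-0.212, -0.977, -0.0], [0.001, 0.0, -1.0]]
force: [0.6, -0.0, -7.8]
opening: 0.336
grasp_force: 29.8
```

```bash
python3 - <<'E'
from rig import bot
from h import *
st=bot.read_state();print(st['time_s'],st['position'],st['opening'],st['grasp_force'],st['force'])
print(step(st,[.469,-.092,.14],-1.6))
E
```

```text
6.15 [0.55967358 0.15195026 0.13380573] 0.3358343284661764 29.831818115198985 [ 0.61948585 -0.04542407 -7.81967941]
[-3.6880e+01  2.5763e+02 -6.1600e+00  2.0000e-02 -5.0000e-02 -1.0640e+01]
```

Request:
{"method": "play_rows", "body": {"motion": [[[-0.001,0.007,-0.006,0,0,0],[-0.003,0.022,-0.006,0,0,-1],[-0.006,0.043,-0.006,0,0,-2],[-0.01,0.067,-0.006,0,0,-3],[-0.013,0.091,-0.006,0,0,-4],[-0.017,0.115,-0.006,0,0,-5],[-0.02,0.139,-0.006,0,0,-6],[-0.023,0.162,-0.006,0,0,-7]]]}}

```text
time_s: 6.82
position: [0.5011, -0.0025, 0.1381]
tcp_rot: [[0.996, -0.09, -0.003], [-0.09, -0.996, -0.0], [-0.003, 0.0, -1.0]]
force: [0.6, -0.2, -8.0]
opening: 0.334
grasp_force: 29.8
```

```bash
python3 - <<'E'
from rig import bot
from h import *
st=bot.read_state();print(st['time_s'],st['position'],st['opening'],st['grasp_force'],st['force'])
print(step(st,[.469,-.092,.14],-1.6))
E
```

```text
6.8167 [ 0.50114213 -0.00248475  0.13805415] 0.3341609125028817 29.832019420573488 [ 0.6222897  -0.21555981 -8.00775308]
[-2.394e+01  9.205e+01 -1.860e+00  1.000e-02  1.400e-01 -3.580e+00]
```

Request:
{"method": "play_rows", "body": {"motion": [[[-0.006,0.022,-0.002,0,0,-0.8],[-0.011,0.043,-0.002,0,0,-1.6],[-0.016,0.06,-0.002,0,0,-2.4],[-0.02,0.075,-0.002,0,0,-3],[-0.023,0.086,-0.002,0,0,-3.4],[-0.024,0.091,-0.002,0,0,-3.6],[-0.024,0.092,-0.002,0,0,-3.6],[-0.024,0.092,-0.002,0,0,-3.6]]]}}

```text
time_s: 7.48
position: [0.4703, -0.0907, 0.1404]
tcp_rot: [[1.0, -0.03, -0.0], [-0.03, -1.0, 0.0], [-0.0, -0.0, -1.0]]
force: [-0.0, 0.2, -8.5]
opening: 0.337
grasp_force: 29.8
```

```bash
python3 - <<'E'
from rig import bot,imaging,finder
from h import *
d=imaging.capture('wrist');st=bot.read_state();cv2.imwrite('pics/w2.png',d['frame'][...,::-1])
print(st['time_s'],st['position'],st['grasp_force'])
for n,p0,P in (('vbed',(.469,-.092,-.03),M['vbed']),('pin',(.469,-.092,-.03),[cyl(.15,.015,st['position'][2]+.002)])):
    for o in finder.outline_of('wrist',n):
        m=o['pixels']
        Q=P+[cyl(.15,.015,st['position'][2]+.002)] if 0 else P
        p,q=fit([(d,m)],Q,p0,True,fproj);print(n,np.round(p[:2],4),round(np.degrees(p[2]),2),round(q,3),o['confidence'])
print(step(st,[.469,-.092,.14],-1.6))
E
```

```text
7.5333 [ 0.47042556 -0.0902388   0.14045202] 29.831055058166385
vbed [ 0.4718 -0.091 ] -2.36 0.284 0.61
pin [ 0.4716 -0.0915] -1.63 0.712 0.9
[-1.37  1.8   0.45 -0.03  0.03 -0.06]
```

View pics/w2.png

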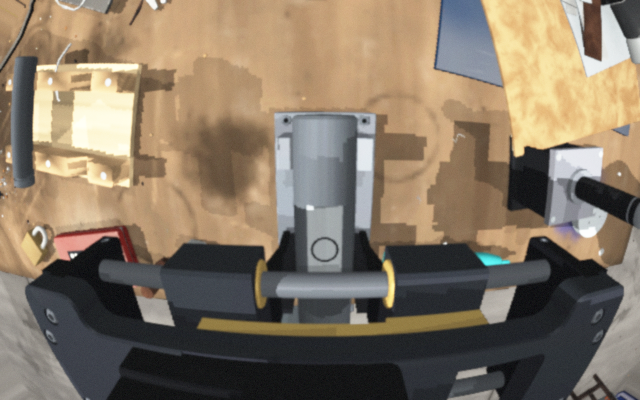

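The pin is held flat up, with the ring at (324,250), aligned over the V-bed (plate edges at columns 275–377). I'll lower it.

Request:
{"method": "play_rows", "body": {"motion": [[[-0.001,0.002,0.005,0,0,0],[-0.001,0.002,0.018,0,0,0],[-0.001,0.002,0.034,0,0,0],[-0.001,0.002,0.05,0,0,0],[-0.001,0.002,0.064,0,0,0],[-0.001,0.002,0.074,0,0,0],[-0.001,0.002,0.08,0,0,0],[-0.001,0.002,0.082,0,0,0]]]}}

```text
time_s: 8.3
position: [0.4693, -0.0922, 0.0575]
tcp_rot: [[1.0, -0.028, -0.001], [-0.028, -1.0, 0.001], [-0.001, -0.001, -1.0]]
force: [-0.7, -0.1, -7.0]
opening: 0.339
grasp_force: 29.8
```

Request:
{"method": "play_rows", "body": {"motion": [[[0,0,0,0,0,0],[0,0,0.001,0,0,0],[0,0,0.002,0,0,0],[0,0,0.002,0,0,0]]]}}

```text
time_s: 8.63
position: [0.4699, -0.0926, 0.057]
tcp_rot: [[1.0, -0.029, 0.001], [-0.029, -1.0, -0.001], [0.001, 0.0, -1.0]]
force: [-0.2, 0.2, -7.6]
opening: 0.339
grasp_force: 29.8
```

Request:
{"method": "play_rows", "body": {"motion": [[[0,0,0.001,0,0,0],[0,0,0.002,0,0,0],[0,0,0.003,0,0,0],[0,0,0.003,0,0,0],[0,0,0.003,0,0,0],[0,0,0.003,0,0,0]]]}}

```text
time_s: 9.13
position: [0.4698, -0.0924, 0.0543]
tcp_rot: [[1.0, -0.029, 0.001], [-0.029, -1.0, -0.0], [0.001, 0.0, -1.0]]
force: [-0.7, 2.9, 5.4]
opening: 0.338
grasp_force: 30.0
```

Request:
{"method": "play_rows", "body": {"motion": [[[0,0,0.0005,0,0,0],[0,0,0.001,0,0,0],[0,0,0.001,0,0,0],[0,0,0.001,0,0,0]]]}}

```text
time_s: 9.47
position: [0.4699, -0.0923, 0.0541]
tcp_rot: [[1.0, -0.029, 0.002], [-0.029, -1.0, -0.0], [0.002, 0.0, -1.0]]
force: [-0.8, 3.5, 14.0]
opening: 0.339
grasp_force: 30.1
```

Request:
{"method": "play_rows", "body": {"motion": [[[0,0,-0.001,0,0,0],[0,0,-0.001,0,0,0],[0,0,-0.001,0,0,0],[0,0,-0.001,0,0,0],[0,0,-0.001,0,0,0],[0,0,-0.001,0,0,0],[0,0,-0.001,0,0,0],[0,0,-0.001,0,0,0]]], "fingers": 0.087}}

```text
time_s: 10.13
position: [0.4695, -0.0926, 0.0534]
tcp_rot: [[1.0, -0.029, -0.0], [-0.029, -1.0, -0.0], [-0.0, 0.0, -1.0]]
force: [-0.7, -0.7, 0.2]
opening: 0.855
grasp_force: 0.0
```

Request:
{"method": "play_rows", "body": {"motion": [[[0,0,-0.005,0,0,0],[0,0,-0.025,0,0,0],[0,0,-0.055,0,0,0],[0,0,-0.09,0,0,0],[0,0,-0.125,0,0,0],[0,0,-0.16,0,0,0],[0,0,-0.18,0,0,0],[0,0,-0.185,0,0,0]]]}}

```text
time_s: 10.8
position: [0.4715, -0.0933, 0.2428]
tcp_rot: [[1.0, -0.028, 0.008], [-0.028, -1.0, -0.004], [0.008, 0.003, -1.0]]
force: [0.9, -0.1, -0.2]
opening: 0.997
grasp_force: 0.0
```

```bash
cat > c.py <<'E'
from rig import bot,imaging,finder
from h import *
from mark import blob
st=bot.read_state();print(st['time_s'],st['position'],st['opening'],st['force'],np.round(st['joint_positions'],1))
p=np.array([.4705,-.0925]);a=np.radians(-1.8);q=np.r_[p+.014*np.array([np.cos(a),np.sin(a)]),.0677]
for c in('wrist','top','scene'):
    d=imaging.capture(c);f=c=='wrist';pr=fproj if f else proj
    cv2.imwrite(f'pics/{c}3.png',d['frame'][...,::-1])
    for o in finder.outline_of(c,'pin'):
        p1,s=fit([(d,o['pixels'])],[cyl(.15,.015,.0552)],(p[0],p[1],a),True,pr);print(c,'pin',np.round(p1[:2],4),round(np.degrees(p1[2]),2),round(s,3))
    for o in finder.outline_of(c,'vbed'):
        p1,s=fit([(d,o['pixels'])],M['vbed'],(p[0],p[1],a),True,pr);print(c,'vbed',np.round(p1[:2],4),round(np.degrees(p1[2]),2),round(s,3))
    blob(d,q,f,.0677,c)
    for r in finder.recognise(c,'pin_mark'): print('mark',np.round(r['at'],4),r['confidence'])
    for n in('probe','stand'):
        for r in finder.recognise(c,n): print(n,np.round(r['at'],4),r['confidence'])
E
python3 c.py
```

```text
10.8 [ 0.4714953  -0.09325632  0.24276077] 0.9966722186265202 [ 0.86102956 -0.06452581 -0.2434079 ] [-24.5  18.7 102.4   0.   58.4  67.1]
wrist pin [ 0.4714 -0.0916] -1.97 0.952
wrist vbed [ 0.4704 -0.0914] -2.45 0.608
wrist pred [322.4 171.4] rect 319.5 168.0 [48. 17.] -> [ 0.4883 -0.09    0.0677]
mark [ 0.4753 -0.0911  0.065 ] 0.56
probe [ 0.4031 -0.2126  0.0237] 0.83
probe [ 0.4909 -0.3158  0.1234] 0.56
stand [ 0.4931 -0.2995  0.0718] 0.88
top pin [ 0.4668 -0.0901] -0.6 0.321
top vbed [ 0.4602 -0.0918] -0.51 0.236
top pred [343.7 209.8] rect 350.0 226.0 [0. 0.] -> [ 0.443  -0.1083  0.0677]
mark [ 0.4205 -0.0871  0.0683] 0.56
probe [ 0.3929 -0.2279  0.0277] 0.85
probe [ 0.4888 -0.3232  0.1253] 0.77
probe [ 0.476  -0.3126  0.0707] 0.15
stand [ 0.4726 -0.3108  0.0702] 0.95
scene pin [ 0.4702 -0.0908] -2.99 0.857
scene pin [ 0.4705 -0.0925] -1.8 -0.0
scene vbed [ 0.4689 -0.0897] -2.22 0.772
scene pred [334.9 194.7] rect 334.8 195.9 [53.7 53.3] -> [ 0.4822 -0.088   0.0677]
mark [ 0.4656 -0.0837  0.0607] 0.87
mark [0.5671 0.2046 0.0119] 0.21
probe [ 0.3896 -0.2064  0.0202] 0.62
probe [ 0.4853 -0.3232  0.1065] 0.61
stand [ 0.4738 -0.295   0.0464] 0.76
stand [ 0.461  -0.0828  0.0626] 0.52
```

Request:
{"method": "play_rows", "body": {"motion": [[[0.002,0.025,-0.02,0,0,0],[0.005,0.06,-0.02,0,0,0],[0.009,0.1,-0.02,0,0,0],[0.013,0.14,-0.02,0,0,0],[0.018,0.185,-0.02,0,0,0],[0.021,0.215,-0.02,0,0,0],[0.022,0.23,-0.02,0,0,0],[0.022,0.235,-0.02,0,0,0]]]}}

```text
time_s: 12.37
position: [0.4848, -0.331, 0.2583]
tcp_rot: [[0.999, -0.032, 0.001], [-0.032, -0.999, -0.001], [0.001, 0.001, -1.0]]
force: [-0.8, 0.1, 0.4]
opening: 0.997
grasp_force: 0.0
```

Request:
{"method": "play_rows", "body": {"motion": [[[0,0,0,0,0,0],[0,0,0,0,0,0],[0,0,0,0,0,0]]]}}

```text
time_s: 12.62
position: [0.4845, -0.3257, 0.2584]
tcp_rot: [[1.0, -0.027, -0.001], [-0.027, -1.0, 0.002], [-0.001, -0.002, -1.0]]
force: [-0.2, -0.0, 0.5]
opening: 1.0
grasp_force: 0.0
```

```bash
cat > p.py <<'E'
from rig import bot,imaging,finder
from h import *
p0=(.487,-.3285,0);V=[];D={}
for c in('wrist','top','scene'):
    d=D[c]=imaging.capture(c);f=c=='wrist';pr=fproj if f else proj
    cv2.imwrite(f'pics/{c}4.png',d['frame'][...,::-1])
    for o in finder.outline_of(c,'probe'):
        m=o['pixels'];r=render(d,M['probe'],p0,pr)[S//2::S,S//2::S]
        if np.count_nonzero(m[r>0])<.3*m.sum(): continue
        p,q=fit([(d,m)],M['probe'],p0,False,pr);print(c,'probe',np.round(p[:2],4),round(q,3),m.sum())
    for o in finder.outline_of(c,'pin'):
        p1,s=fit([(d,o['pixels'])],[cyl(.15,.015,.0552)],(.470,-.092,-.03),True,pr);print(c,'pin',np.round(p1[:2],4),round(np.degrees(p1[2]),2),round(s,3))
st=bot.read_state();print(st['time_s'],st['position'],np.round(st['joint_positions'],1))
print(step(st,[.487,-.3285,.125],-1.6))
E
python3 p.py
```

```text
wrist probe [ 0.4903 -0.3294] 0.951 1185
wrist pin [ 0.4721 -0.0891] -2.28 0.886
top pin [ 0.4696 -0.0914] -1.99 0.882
scene probe [ 0.4888 -0.3285] 0.868 281
scene pin [ 0.4702 -0.0917] -2.21 0.897
13.0667 [ 0.48488393 -0.32777884  0.25865327] [-45.   25.9  86.7   0.   67.4  46.6]
[ 2.1200e+00  6.5000e-01  1.3365e+02  0.0000e+00 -1.0000e-02 -2.0000e-02]
```

View pics/wrist4.png

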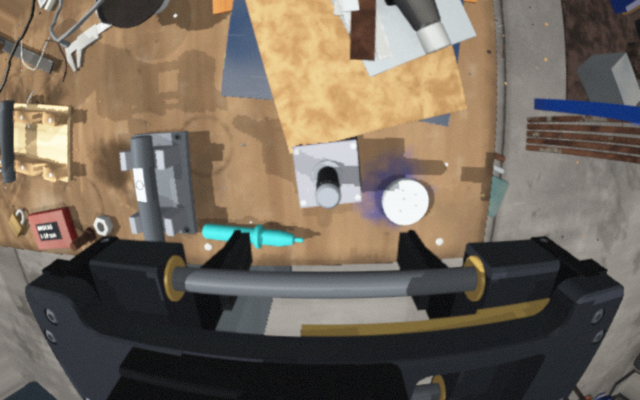

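```bash
python3 - <<'E'
from rig import bot,imaging
from h import *
W,T,Sx=[imaging.capture(c) for c in('wrist','top','scene')]
for z in(0,.03,.06,.09,.12): print(z,*[np.round(pix2plane(d,u,z,f)[:2],3) for d,u,f in((W,(406,200),1),(T,(472.5,230),0),(Sx,(398.8,157),0))])
st=bot.read_state();print(st['position'],step(st,[.4885,-.3288,.125],-1.6))
E
```

```text
0 [ 0.435 -0.442] [ 0.433 -0.439] [ 0.437 -0.455]
0.03 [ 0.445 -0.433] [ 0.432 -0.429] [ 0.423 -0.41 ]
0.06 [ 0.454 -0.425] [ 0.431 -0.419] [ 0.409 -0.364]
0.09 [ 0.464 -0.417] [ 0.429 -0.41 ] [ 0.396 -0.319]
0.12 [ 0.474 -0.409] [ 0.428 -0.4  ] [ 0.382 -0.273]
[ 0.48476521 -0.3280657   0.25853764] [ 3.7500e+00  6.3000e-01  1.3354e+02 -0.0000e+00  0.0000e+00 -5.0000e-02]
```

The black probe stands at wrist (327,185), and the pin rests in the Vs at (140,185). The white disc at (406,200) is low and clear of the gripper. I'll descend on the probe.

Request:
{"method": "play_rows", "body": {"motion": [[[0.004,0.0005,0.01,0,0,0],[0.004,0.0005,0.03,0,0,0],[0.004,0.0005,0.055,0,0,0],[0.004,0.0005,0.08,0,0,0],[0.004,0.0005,0.103,0,0,0],[0.004,0.0005,0.12,0,0,0],[0.004,0.0005,0.13,0,0,0],[0.004,0.0005,0.1335,0,0,0]]]}}

```text
time_s: 13.88
position: [0.4879, -0.3278, 0.1226]
tcp_rot: [[1.0, -0.029, -0.003], [-0.029, -1.0, 0.003], [-0.003, -0.003, -1.0]]
force: [0.1, -0.3, 0.1]
opening: 0.999
grasp_force: 0.0
```

Request:
{"method": "play_rows", "body": {"motion": [[[0,0,0,0,0,0],[0,0,0,0,0,0],[0,0,0,0,0,0],[0,0,0,0,0,0],[0,0,0,0,0,0],[0,0,0,0,0,0],[0,0,0,0,0,0],[0,0,0,0,0,0]]], "fingers": 0.0}}

```text
time_s: 14.55
position: [0.4888, -0.3287, 0.1253]
tcp_rot: [[1.0, -0.029, 0.0], [-0.029, -1.0, -0.0], [0.0, 0.0, -1.0]]
force: [-0.4, -0.6, -0.5]
opening: 0.479
grasp_force: 0.0
```

Request:
{"method": "play_rows", "body": {"motion": [[[0,0,0,0,0,0],[0,0,0,0,0,0],[0,0,0,0,0,0],[0,0,0,0,0,0],[0,0,0,0,0,0],[0,0,0,0,0,0],[0,0,0,0,0,0],[0,0,0,0,0,0]]]}}

```text
time_s: 15.22
position: [0.4888, -0.3287, 0.125]
tcp_rot: [[1.0, -0.029, -0.0], [-0.029, -1.0, -0.0], [-0.0, 0.0, -1.0]]
force: [-0.2, -0.6, -0.9]
opening: 0.25
grasp_force: 30.0
```

Request:
{"method": "play_rows", "body": {"motion": [[[0,0,-0.004,0,0,0],[0,0,-0.014,0,0,0],[0,0,-0.03,0,0,0],[0,0,-0.05,0,0,0],[0,0,-0.07,0,0,0],[0,0,-0.09,0,0,0],[0,0,-0.105,0,0,0],[0,0,-0.11,0,0,0]]]}}

```text
time_s: 15.88
position: [0.4899, -0.3295, 0.2385]
tcp_rot: [[1.0, -0.029, 0.004], [-0.028, -1.0, -0.004], [0.004, 0.004, -1.0]]
force: [0.6, 0.1, -1.5]
opening: 0.244
grasp_force: 30.0
```

```bash
python3 - <<'E'
from rig import bot
from h import *
st=bot.read_state();print(st['time_s'],st['position'],st['opening'],st['grasp_force'],st['force'])
print(step(st,[.484,-.0922,.225],-1.6))
E
```

```text
15.8833 [ 0.48985667 -0.32953094  0.23851676] 0.2443263580927111 29.999365988915088 [ 0.56269226  0.1257578  -1.47957375]
[-1.2670e+01 -2.3712e+02  1.2560e+01  2.2000e-01 -2.4000e-01 -3.0000e-02]
```

Request:
{"method": "play_rows", "body": {"motion": [[[0,-0.008,0,0,0,0],[-0.001,-0.025,0,0,0,0],[-0.003,-0.05,0,0,0,0],[-0.004,-0.08,0,0,0,0],[-0.005,-0.11,0,0,0,0],[-0.007,-0.14,0,0,0,0],[-0.008,-0.165,0,0,0,0],[-0.009,-0.185,0,0,0,0]]]}}

```text
time_s: 16.55
position: [0.4826, -0.139, 0.2334]
tcp_rot: [[1.0, -0.027, -0.005], [-0.027, -1.0, 0.004], [-0.005, -0.004, -1.0]]
force: [0.6, -0.0, -1.3]
opening: 0.242
grasp_force: 30.0
```

Request:
{"method": "play_rows", "body": {"motion": [[[-0.001,-0.018,0.003,0,0,0],[-0.0015,-0.033,0.008,0,0,0],[-0.002,-0.044,0.014,0,0,0],[-0.002,-0.05,0.02,0,0,0],[-0.002,-0.052,0.024,0,0,0],[-0.002,-0.052,0.025,0,0,0],[-0.002,-0.052,0.025,0,0,0],[-0.002,-0.052,0.025,0,0,0]]]}}

```text
time_s: 17.22
position: [0.4848, -0.0922, 0.2099]
tcp_rot: [[1.0, -0.03, 0.0], [-0.03, -1.0, -0.0], [0.0, 0.0, -1.0]]
force: [0.3, 0.0, 0.1]
opening: 0.243
grasp_force: 30.0
```

```bash
cat > q.py <<'E'
from rig import bot,imaging,finder
from h import *
st=bot.read_state();P=np.array(st['position']);print(st['time_s'],P,st['opening'],st['grasp_force'],st['force'])
o=P[2]-.055
pm=[vcyl(o,o+.006,.017),vcyl(o+.006,o+.05,.011),np.vstack([vcyl(o-.022,o,.011),vcyl(o-.046,o-.046,.0065)]),vcyl(o-.06,o-.046,.003)]
for c in('wrist','top','scene'):
    d=imaging.capture(c);f=c=='wrist';pr=fproj if f else proj
    cv2.imwrite(f'pics/{c}5.png',d['frame'][...,::-1])
    for n in('probe','pin'):
      for ob in finder.outline_of(c,n):
        m=ob['pixels'];g=(P[0],P[1],0) if n=='probe' else (.47,-.092,-.03);Q=pm if n=='probe' else [cyl(.15,.015,.0552)]
        if np.count_nonzero(m[render(d,Q,g,pr)[S//2::S,S//2::S]>0])<.2*m.sum(): continue
        p,q=fit([(d,m)],Q,g,n=='pin',pr);print(c,n,np.round(p,4),round(q,3),m.sum())
    for n in('probe_tip','pin_mark'):
        print(n,[(np.round(r['at'],4),round(r['confidence'],2)) for r in finder.recognise(c,n)])
    print('pred tip',pr(d,np.array([[P[0],P[1],o-.06]])).round(1),'pred mark',pr(d,np.array([[.484,-.0925,.0677]])).round(1))
a=cv2.imread('pics/scene5.png')[120:220,270:400];b=cv2.imread('pics/wrist5.png')[110:240,250:400]
cv2.imwrite('pics/z5.png',np.hstack([cv2.resize(a,(400,308),interpolation=cv2.INTER_CUBIC),cv2.resize(b,(355,308),interpolation=cv2.INTER_CUBIC)]))
E
python3 q.py
```

```text
17.2167 [ 0.48483425 -0.0922391   0.20994271] 0.2431828880235767 29.999346011936723 [0.2855547  0.01084278 0.08617734]
wrist probe [ 0.4858 -0.0931  0.    ] 0.814 3269
wrist pin [ 0.4716 -0.0913 -0.0448] 0.504 2142
probe_tip []
pin_mark [(array([ 0.5098, -0.0932,  0.0668]), 0.85)]
pred tip [[323.4 198.6]] pred mark [[323.8 191.1]]
probe_tip []
pin_mark [(array([ 0.4436, -0.0897,  0.0708]), 0.64)]
pred tip [[343.9 208.6]] pred mark [[343.5 210. ]]
scene probe [ 0.4817 -0.089   0.    ] 0.706 311
scene pin [ 0.4678 -0.0909 -0.056 ] 0.885 574
probe_tip []
pin_mark [(array([ 0.4619, -0.0802,  0.0609]), 0.66)]
pred tip [[335.1 186.5]] pred mark [[335.  194.8]]
```

View pics/z5.png

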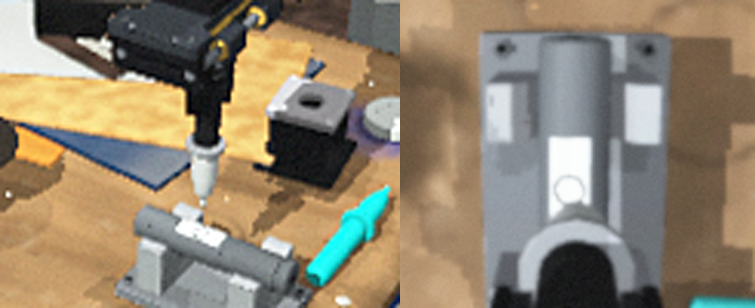

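```bash
python3 - <<'E'
import cv2,numpy as np
a=cv2.imread('pics/wrist5.png');b=cv2.imread('pics/wrist3.png')
g=cv2.cvtColor(a,cv2.COLOR_BGR2GRAY)
for r in(135,145,155,171,175,180): print(r,list(g[r,300:346]))
cv2.imwrite('pics/z6.png',np.hstack([cv2.resize(a[115:205,280:370],(400,400),interpolation=cv2.INTER_NEAREST),cv2.resize(b[115:235,270:370],(400,480),interpolation=cv2.INTER_NEAREST)[:400]]))
E
```

```text
135 [np.uint8(158), np.uint8(159), np.uint8(158), np.uint8(157), np.uint8(160), np.uint8(158), np.uint8(157), np.uint8(152), np.uint8(142), np.uint8(136), np.uint8(138), np.uint8(142), np.uint8(146), np.uint8(146), np.uint8(151), np.uint8(158), np.uint8(162), np.uint8(166), np.uint8(165), np.uint8(163), np.uint8(163), np.uint8(161), np.uint8(159), np.uint8(155), np.uint8(152), np.uint8(150), np.uint8(139), np.uint8(139), np.uint8(137), np.uint8(131), np.uint8(128), np.uint8(120), np.uint8(115), np.uint8(107), np.uint8(100), np.uint8(93), np.uint8(90), np.uint8(88), np.uint8(97), np.uint8(121), np.uint8(144), np.uint8(159), np.uint8(161), np.uint8(162), np.uint8(160), np.uint8(143)]
145 [np.uint8(126), np.uint8(128), np.uint8(127), np.uint8(118), np.uint8(107), np.uint8(98), np.uint8(101), np.uint8(103), np.uint8(114), np.uint8(126), np.uint8(138), np.uint8(141), np.uint8(147), np.uint8(150), np.uint8(152), np.uint8(157), np.uint8(162), np.uint8(163), np.uint8(163), np.uint8(161), np.uint8(161), np.uint8(161), np.uint8(157), np.uint8(156), np.uint8(151), np.uint8(148), np.uint8(142), 
[... 2336 characters left out ...]
uint8(96)]
180 [np.uint8(139), np.uint8(141), np.uint8(144), np.uint8(144), np.uint8(141), np.uint8(143), np.uint8(149), np.uint8(150), np.uint8(145), np.uint8(137), np.uint8(141), np.uint8(147), np.uint8(179), np.uint8(234), np.uint8(251), np.uint8(253), np.uint8(253), np.uint8(252), np.uint8(252), np.uint8(252), np.uint8(252), np.uint8(252), np.uint8(253), np.uint8(253), np.uint8(254), np.uint8(253), np.uint8(253), np.uint8(253), np.uint8(252), np.uint8(242), np.uint8(194), np.uint8(134), np.uint8(109), np.uint8(98), np.uint8(91), np.uint8(83), np.uint8(77), np.uint8(79), np.uint8(116), np.uint8(155), np.uint8(166), np.uint8(166), np.uint8(155), np.uint8(126), np.uint8(104), np.uint8(100)]
```

View pics/z6.png

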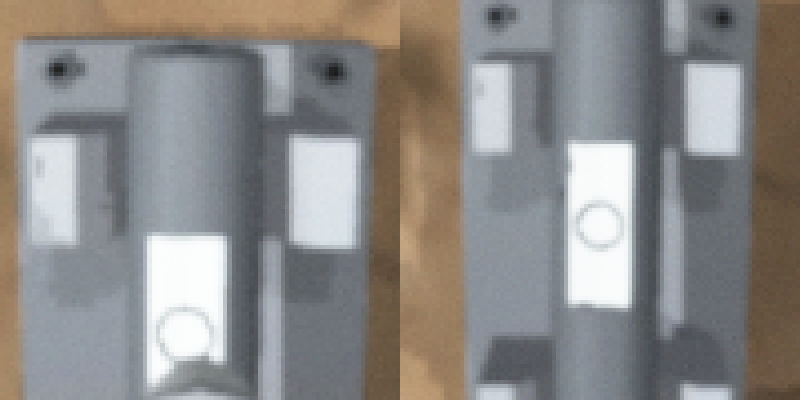

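```bash
python3 - <<'E'
import cv2,numpy as np
def edges(f,rows_pin,rows_flat,c0,c1):
    g=cv2.cvtColor(cv2.imread(f),cv2.COLOR_BGR2GRAY)
    p=g[rows_pin[0]:rows_pin[1],c0:c1].mean(0);q=g[rows_flat[0]:rows_flat[1],c0:c1].mean(0)
    print(f,c0,'pin',p.astype(int).tolist());print('  flat',q.astype(int).tolist())
edges('pics/w1.png',(128,142),(172,182),304,342)
edges('pics/w2.png',(180,200),(212,228),284,366)
edges('pics/wrist3.png',(133,147),(151,162),300,350)
E
```

```text
pics/w1.png 304 pin [187, 189, 189, 177, 153, 134, 133, 138, 144, 150, 153, 159, 161, 161, 158, 155, 152, 151, 150, 146, 142, 139, 131, 124, 118, 111, 104, 96, 89, 85, 87, 102, 131, 158, 162, 163, 162, 162]
  flat [244, 244, 244, 242, 230, 181, 142, 138, 144, 162, 213, 245, 250, 250, 250, 249, 249, 249, 249, 250, 250, 250, 251, 250, 248, 230, 158, 100, 88, 85, 95, 145, 190, 203, 204, 203, 203, 203]
pics/w2.png 284 pin [185, 183, 183, 182, 182, 183, 182, 181, 173, 158, 144, 142, 144, 147, 148, 150, 153, 154, 154, 155, 156, 157, 157, 158, 158, 156, 155, 154, 152, 151, 150, 150, 149, 148, 146, 143, 142, 141, 141, 142, 141, 140, 137, 134, 131, 127, 127, 126, 124, 120, 116, 112, 108, 105, 102, 99, 96, 94, 92, 90, 87, 83, 79, 75, 73, 72, 70, 69, 68, 67, 73, 102, 144, 175, 181, 182, 182, 183, 184, 187, 188, 188]
  flat [166, 167, 166, 166, 166, 166, 166, 166, 163, 148, 101, 73, 68, 67, 69, 70, 71, 72, 73, 73, 77, 83, 108, 143, 163, 167, 168, 167, 167, 165, 166, 164, 164, 165, 165, 166, 165, 164, 163, 165, 165, 166, 169, 169, 171, 170, 169, 170, 169, 169, 169, 168, 168, 168, 168, 167, 164, 153, 126, 92, 76, 73, 70, 71, 70, 69, 68, 68, 66, 67, 94, 145, 174, 180, 182, 183, 184, 184, 185, 185, 185, 185]
pics/wrist3.png 300 pin [130, 130, 129, 120, 103, 96, 96, 101, 112, 124, 131, 138, 142, 146, 150, 156, 157, 155, 152, 150, 149, 145, 143, 137, 131, 126, 122, 116, 112, 105, 96, 89, 85, 82, 79, 83, 90, 96, 97, 98, 112, 155, 196, 207, 209, 212, 214, 216, 216, 216]
  flat [131, 131, 132, 132, 130, 129, 126, 126, 124, 130, 136, 160, 211, 240, 248, 248, 248, 248, 248, 248, 249, 250, 250, 250, 249, 249, 247, 228, 171, 118, 96, 87, 83, 77, 80, 106, 139, 146, 141, 120, 101, 103, 113, 118, 118, 121, 123, 123, 123, 125]
```

The flat sits about 2 px (about 9°) off-centre towards +y. On release the pin rolled down one V face, because I set it down about 1.5 mm off in y, and 9° exceeds the limit. I'll put the probe back in its stand and re-seat the pin with a corrected roll.

Request:
{"method": "play_rows", "body": {"motion": [[[0,0.008,-0.01,0,0,0],[0.001,0.025,-0.02,0,0,0],[0.003,0.05,-0.027,0,0,0],[0.004,0.08,-0.027,0,0,0],[0.006,0.115,-0.027,0,0,0],[0.007,0.15,-0.027,0,0,0],[0.008,0.18,-0.027,0,0,0],[0.009,0.205,-0.027,0,0,0]]]}}

```text
time_s: 18.63
position: [0.4876, -0.2991, 0.237]
tcp_rot: [[1.0, -0.03, 0.0], [-0.03, -1.0, -0.001], [0.0, 0.001, -1.0]]
force: [0.4, 0.3, -2.2]
opening: 0.245
grasp_force: 30.0
```

Request:
{"method": "play_rows", "body": {"motion": [[[0.001,0.017,0,0,0,0],[0.002,0.027,0,0,0,0],[0.002,0.031,0,0,0,0],[0.002,0.0315,0,0,0,0],[0.002,0.0315,0,0,0,0],[0.002,0.0315,0,0,0,0]]]}}

```text
time_s: 19.13
position: [0.4887, -0.3264, 0.237]
tcp_rot: [[1.0, -0.027, -0.001], [-0.027, -1.0, 0.001], [-0.001, -0.001, -1.0]]
force: [0.8, 0.3, -1.6]
opening: 0.244
grasp_force: 30.0
```

```bash
python3 - <<'E'
from rig import bot
from h import *
st=bot.read_state();print(st['time_s'],st['position'],st['opening'],st['qvel'])
print(step(st,[.4888,-.3287,.1255],-1.66))
E
```

```text
19.1333 [ 0.48872768 -0.32644449  0.23696884] 0.24409738737263542 [ 0.20013266 -0.03425542 -0.02768895 -0.17465165 -0.12856478 -0.08826213]
[ 2.1000e-01  2.3900e+00  1.1147e+02 -7.0000e-02  4.0000e-02  1.0000e-01]
```

Request:
{"method": "play_rows", "body": {"motion": [[[0,0,0.01,0,0,0],[0,0,0.02,0,0,0],[0,0,0.025,0,0,0],[0,0,0.025,0,0,0],[0,0,0.025,0,0,0]]]}}

```text
time_s: 19.55
position: [0.4885, -0.3276, 0.2111]
tcp_rot: [[1.0, -0.028, -0.001], [-0.028, -1.0, 0.001], [-0.001, -0.001, -1.0]]
force: [-1.1, -0.2, -1.6]
opening: 0.243
grasp_force: 30.0
```

```bash
python3 - <<'E'
from rig import bot
from h import *
st=bot.read_state();print(st['time_s'],st['position'],st['opening'],np.round(st['qvel'],2))
print(step(st,[.4888,-.3287,.1255],-1.66))
E
```

```text
19.55 [ 0.48848435 -0.32759248  0.21112683] 0.2431307135813204 [-0.17 -0.69 -1.05  0.03  0.11 -0.04]
[ 4.700e-01  1.220e+00  8.562e+01 -8.000e-02  8.000e-02  3.000e-02]
```

Request:
{"method": "play_rows", "body": {"motion": [[[0.0005,0.001,0.007,0,0,0],[0.0005,0.001,0.018,0,0,0],[0.0005,0.001,0.03,0,0,0],[0.0005,0.001,0.042,0,0,0],[0.0005,0.001,0.054,0,0,0],[0.0005,0.001,0.066,0,0,0],[0.0005,0.001,0.076,0,0,0],[0.0005,0.001,0.081,0,0,0]]]}}

```text
time_s: 20.22
position: [0.4885, -0.3286, 0.1291]
tcp_rot: [[1.0, -0.029, -0.002], [-0.029, -1.0, 0.002], [-0.002, -0.002, -1.0]]
force: [0.4, -0.1, -2.1]
opening: 0.246
grasp_force: 30.0
```

Request:
{"method": "play_rows", "body": {"motion": [[[0,0,0,0,0,0],[0,0,0.001,0,0,0],[0,0,0.002,0,0,0],[0,0,0.003,0,0,0],[0,0,0.004,0,0,0],[0,0,0.0045,0,0,0]]]}}

```text
time_s: 20.72
position: [0.4894, -0.3293, 0.1269]
tcp_rot: [[1.0, -0.029, 0.001], [-0.029, -1.0, -0.001], [0.001, 0.001, -1.0]]
force: [0.5, 1.3, -1.9]
opening: 0.246
grasp_force: 30.0
```

Request:
{"method": "play_rows", "body": {"motion": [[[0,0,0.001,0,0,0],[0,0,0.001,0,0,0],[0,0,0.001,0,0,0]]]}}

```text
time_s: 20.97
position: [0.4893, -0.3292, 0.1256]
tcp_rot: [[1.0, -0.029, 0.0], [-0.029, -1.0, -0.0], [0.0, 0.0, -1.0]]
force: [-0.2, 0.3, -1.9]
opening: 0.249
grasp_force: 30.0
```

Request:
{"method": "play_rows", "body": {"motion": [[[0,0,0,0,0,0],[0,0,0,0,0,0],[0,0,0,0,0,0],[0,0,0,0,0,0],[0,0,0,0,0,0],[0,0,0,0,0,0]]], "fingers": 0.087}}

```text
time_s: 21.47
position: [0.4893, -0.3292, 0.1257]
tcp_rot: [[1.0, -0.029, 0.0], [-0.029, -1.0, -0.0], [0.0, 0.0, -1.0]]
force: [0.8, -0.3, -0.0]
opening: 0.616
grasp_force: 0.0
```

Request:
{"method": "play_rows", "body": {"motion": [[[0,0,-0.01,0,0,0],[0,0,-0.035,0,0,0],[0,0,-0.065,0,0,0],[0,0,-0.09,0,0,0],[0,-0.02,-0.11,0,0,0],[-0.002,-0.05,-0.11,0,0,0],[-0.004,-0.085,-0.11,0,0,0],[-0.006,-0.12,-0.11,0,0,0]]]}}

```text
time_s: 22.13
position: [0.4867, -0.2084, 0.237]
tcp_rot: [[1.0, -0.03, 0.002], [-0.03, -1.0, -0.001], [0.002, 0.001, -1.0]]
force: [0.8, -0.1, -0.4]
opening: 0.997
grasp_force: 0.0
```

```bash
python3 - <<'E'
from rig import bot
from h import *
st=bot.read_state();print(st['time_s'],st['position'],st['opening'],np.round(st['qvel'],2))
print(step(st,[.4695,-.0909,.2],-2))
E
```

```text
22.1333 [ 0.4867419  -0.20841591  0.23697601] 0.9971468846530169 [ 36.82 -13.79  26.45   0.3  -11.95  35.78]
[-2.0860e+01 -1.1698e+02  3.6800e+01  7.0000e-02 -1.2000e-01  2.7000e-01]
```

Request:
{"method": "play_rows", "body": {"motion": [[[-0.004,-0.03,0,0,0,0],[-0.009,-0.06,0.008,0,0,0],[-0.014,-0.088,0.018,0,0,0],[-0.018,-0.107,0.028,0,0,0],[-0.02,-0.116,0.035,0,0,0],[-0.02,-0.118,0.036,0,0,0],[-0.02,-0.118,0.036,0,0,0],[-0.02,-0.118,0.036,0,0,0]]]}}

```text
time_s: 22.8
position: [0.4712, -0.0918, 0.2002]
tcp_rot: [[1.0, -0.029, 0.002], [-0.029, -1.0, -0.001], [0.002, 0.001, -1.0]]
force: [0.7, -0.2, 0.0]
opening: 1.003
grasp_force: 0.0
```

Request:
{"method": "play_rows", "body": {"motion": [[[0,0,0,0,0,0],[0,0,0,0,0,0],[0,0,0,0,0,0]]]}}

```text
time_s: 23.05
position: [0.4706, -0.0915, 0.1999]
tcp_rot: [[1.0, -0.03, 0.001], [-0.03, -1.0, -0.001], [0.001, 0.0, -1.0]]
force: [1.1, 0.4, -0.2]
opening: 1.004
grasp_force: 0.0
```

```bash
cat > roll.py <<'E'
import sys
from rig import bot,imaging,finder
from h import *
zc=float(sys.argv[1]);x0,y0=float(sys.argv[2]),float(sys.argv[3])
d=imaging.capture('wrist');st=bot.read_state();print(st['time_s'],st['position'],np.round(st['qvel'],1),st['opening'],st['grasp_force'])
cv2.imwrite(sys.argv[4],d['frame'][...,::-1]);g=cv2.cvtColor(d['frame'],cv2.COLOR_RGB2GRAY)
o=finder.outline_of('wrist','pin')
if o:
    p,s=fit([(d,o[0]['pixels'])],[cyl(.15,.015,zc)],(x0,y0,-.03),True,fproj);print('pin',np.round(p,4),round(s,3))
    for r in finder.outline_of('wrist','vbed')[:1]:
        v,s=fit([(d,r['pixels'])],M['vbed'],(.47,-.091,-.03),True,fproj);print('vbed',np.round(v,4),round(s,3))
    c=fproj(d,np.array([[p[0]+.014,p[1],zc+.0125]]))[0];print('mark px pred',c.round(1))
    a,b=int(c[0])-30,int(c[0])+31
    for r in range(int(c[1])-24,int(c[1])+30,6): print(r,a,*g[r-1:r+2,a:b:1].mean(0).astype(int))
E
python3 roll.py .0552 .4695 -.0909 pics/w7.png
```

```text
23.1 [ 0.47042693 -0.09135083  0.19977999] [ 0.3  0.1  0.3  0.  -0.1  0. ] 1.0036024911218482 0.0
pin [ 0.4715 -0.0912 -0.0378] 0.97
vbed [ 0.4714 -0.0911 -0.0399] 0.602
mark px pred [322.5 177.7]
153 292 219 217 213 194 163 139 132 134 133 134 130 120 107 97 101 104 115 126 135 143 152 166 178 176 174 175 174 169 166 163 162 161 159 156 152 147 146 141 130 120 110 99 94 89 85 81 76 79 92 96 101 99 102 115 161 201 209 211 214 215 217
159 292 137 135 137 135 133 135 134 133 133 133 133 133 134 132 133 128 129 130 137 151 190 235 250 251 251 251 250 250 250 250 251 252 252 252 252 251 251 249 237 169 114 99 90 89 85 78 78 109 140 152 156 149 123 99 96 99 100 104 106 107 112
165 292 135 135 135 134 133 132 133 135 133 133 134 134 133 132 129 128 127 130 137 152 191 235 250 251 251 250 250 251 250 250 251 252 252 251 252 251 251 247 226 158 111 98 93 88 84 80 80 106 136 150 155 148 124 99 92 95 97 94 93 94 92
171 292 132 133 133 134 134 135 134 135 138 141 139 141 144 147 147 141 133 132 137 151 189 236 250 251 248 241 236 236 234 232 233 233 236 244 249 251 250 246 226 157 108 97 92 88 
[... 589 characters left out ...]
 147 148 149 149 148 149 146 138 129 128 137 151 191 235 249 251 251 251 250 250 250 251 251 252 251 251 252 251 250 242 208 142 109 96 92 87 80 78 99 139 166 170 170 164 138 116 109 110 108 109 108 109 109
195 292 147 149 148 149 148 148 149 147 151 149 149 149 150 148 147 138 129 130 134 151 190 236 249 251 251 251 250 250 251 251 251 251 251 251 252 251 250 241 206 140 104 97 90 88 79 81 106 145 163 170 171 163 139 116 108 110 106 108 109 108 109
201 292 148 147 146 146 146 147 147 148 146 146 148 148 146 146 145 139 129 111 100 126 152 169 181 186 171 163 163 167 179 195 197 196 199 204 207 210 208 192 155 118 104 94 90 84 82 84 109 137 152 158 166 161 138 112 107 107 109 107 107 108 108
```

Request:
{"method": "play_rows", "body": {"motion": [[[0,0,0.01,0,0,0],[0,0,0.035,0,0,0],[0,0,0.065,0,0,0],[0,0,0.095,0,0,0],[0,0,0.12,0,0,0],[0,0,0.137,0,0,0],[0,0,0.146,0,0,0],[0,0,0.147,0,0,0]]], "fingers": 0.06}}

```text
time_s: 23.87
position: [0.4693, -0.0903, 0.051]
tcp_rot: [[1.0, -0.029, -0.003], [-0.029, -1.0, 0.001], [-0.003, -0.001, -1.0]]
force: [-0.2, 0.1, -0.9]
opening: 0.69
grasp_force: 0.0
```

Request:
{"method": "play_rows", "body": {"motion": [[[0,0,0,0,0,0],[0,0,0,0,0,0],[0,0,0,0,0,0],[0,0,0,0,0,0],[0,0,0,0,0,0],[0,0,0,0,0,0],[0,0,0,0,0,0],[0,0,0,0,0,0]]], "fingers": 0.0}}

```text
time_s: 24.53
position: [0.4705, -0.0906, 0.0532]
tcp_rot: [[1.0, -0.029, 0.001], [-0.029, -1.0, -0.0], [0.001, 0.0, -1.0]]
force: [-0.7, -0.0, 5.7]
opening: 0.334
grasp_force: 30.0
```

Request:
{"method": "play_rows", "body": {"motion": [[[0,0,0,0,0,0],[0,0,0,0,0,0],[0,0,0,0,0,0]]]}}

```text
time_s: 24.78
position: [0.4705, -0.0906, 0.0532]
tcp_rot: [[1.0, -0.029, 0.001], [-0.029, -1.0, -0.0], [0.001, 0.0, -1.0]]
force: [0.2, 1.1, 4.9]
opening: 0.338
grasp_force: 30.0
```

Request:
{"method": "play_rows", "body": {"motion": [[[0,0,-0.004,0,0,0],[0,0,-0.014,0,0,0],[0,0,-0.027,0,0,0],[0,0,-0.036,0,0,0],[0,0,-0.04,0,0,0],[0,0,-0.04,0,0,0],[0,0,-0.04,0,0,0]]]}}

```text
time_s: 25.37
position: [0.4699, -0.0905, 0.0926]
tcp_rot: [[1.0, -0.029, -0.0], [-0.029, -1.0, -0.0], [-0.0, 0.0, -1.0]]
force: [0.8, 0.9, -7.1]
opening: 0.335
grasp_force: 29.9
```

```bash
python3 - <<'E'
from rig import bot,imaging
from h import *
d=imaging.capture('wrist');st=bot.read_state();print(st['time_s'],st['position'],st['opening'],st['grasp_force'],st['force'])
cv2.imwrite('pics/w8.png',d['frame'][...,::-1]);g=cv2.cvtColor(d['frame'],cv2.COLOR_RGB2GRAY)
print(fproj(d,np.array([[st['position'][0]+.014,st['position'][1],st['position'][2]+.0145]])))
for a,b in((180,200),(212,228)): print(*g[a:b,284:366].mean(0).astype(int))
E
```

```text
25.4167 [ 0.46964435 -0.09035036  0.09230033] 0.3404807300464585 29.92380219104234 [ 1.21654684  0.2521394  -7.67191829]
[[321.65007892 251.43250792]]
147 149 149 148 147 148 149 149 149 148 144 143 141 125 121 146 156 159 161 160 159 158 160 160 160 160 160 161 161 159 158 156 155 154 154 155 154 153 150 147 143 142 141 140 138 134 130 125 123 121 119 115 113 111 108 107 104 101 98 94 91 86 82 79 77 76 74 72 71 70 71 84 125 161 171 167 163 162 160 160 159 158
193 193 193 193 192 192 192 192 191 180 145 100 74 69 70 72 73 77 87 115 151 168 172 172 171 170 169 168 168 168 169 169 169 168 168 168 167 168 171 173 175 174 174 173 173 174 173 172 172 172 172 172 171 165 143 108 84 75 75 76 75 73 74 74 74 74 70 69 66 68 92 146 179 190 191 191 191 191 191 192 191 191
```

Request:
{"method": "play_rows", "body": {"motion": [[[0,0,0.003,1,0,0],[0,0,0.008,2.5,0,0],[0,0,0.015,4,0,0],[0,-0.0002,0.022,5.5,0,0],[0,-0.0003,0.029,6.5,0,0],[0,-0.0003,0.033,7.1,0,0],[0,-0.0003,0.035,7.1,0,0],[0,-0.0003,0.035,7.1,0,0]]]}}

```text
time_s: 26.08
position: [0.4697, -0.0902, 0.0568]
tcp_rot: [[1.0, -0.029, 0.002], [-0.029, -0.992, 0.124], [-0.001, -0.124, -0.992]]
force: [-0.4, -0.9, -7.2]
opening: 0.337
grasp_force: 29.9
```

```bash
python3 - <<'E'
from rig import bot
from h import *
st=bot.read_state();print(st['time_s'],st['position'],st['opening'],np.round(st['qvel'],2),np.round(st['tcp_rot'],3).tolist())
print((np.array(st['tcp_rot']).T@(np.array([.4703,-.0902,.0535])-st['position'])*1000).round(2))
E
```

```text
26.0833 [ 0.46969524 -0.09020331  0.05684433] 0.33685230289661583 [ 0.47 -1.03  0.05  0.02  0.44  0.19] [[1.0, -0.029, 0.002], [-0.029, -0.992, 0.124], [-0.001, -0.124, -0.992]]
[0.61 0.39 3.32]
```

Request:
{"method": "play_rows", "body": {"motion": [[[0,0.0001,0.001,0,0,0],[0,0.0003,0.002,0,0,0],[0,0.0004,0.003,0,0,0],[0,0.0004,0.0033,0,0,0],[0,0.0004,0.0033,0,0,0],[0,0.0004,0.0033,0,0,0]]]}}

```text
time_s: 26.58
position: [0.4702, -0.0902, 0.0544]
tcp_rot: [[1.0, -0.028, 0.004], [-0.028, -0.992, 0.123], [0.0, -0.123, -0.992]]
force: [0.8, 0.7, -9.4]
opening: 0.336
grasp_force: 29.9
```

Request:
{"method": "play_rows", "body": {"motion": [[[0,0.0001,0.0006,0,0,0],[0,0.0001,0.0012,0,0,0],[0,0.0001,0.0012,0,0,0],[0,0.0001,0.0012,0,0,0]]]}}

```text
time_s: 26.92
position: [0.4702, -0.0903, 0.0534]
tcp_rot: [[1.0, -0.028, 0.004], [-0.029, -0.992, 0.123], [0.0, -0.123, -0.992]]
force: [-0.3, -1.3, -2.7]
opening: 0.338
grasp_force: 30.0
```

Request:
{"method": "play_rows", "body": {"motion": [[[0,0.0002,0.0004,0,0,0],[0,0.0003,0.0006,0,0,0],[0,0.0003,0.0006,0,0,0]]]}}

```text
time_s: 27.17
position: [0.4702, -0.0903, 0.0533]
tcp_rot: [[1.0, -0.029, 0.004], [-0.029, -0.992, 0.124], [0.001, -0.124, -0.992]]
force: [-1.7, -0.1, 4.1]
opening: 0.335
grasp_force: 30.0
```

Request:
{"method": "play_rows", "body": {"motion": [[[0,0,0,0,0,0],[0,0,0,0,0,0],[0,0,0,0,0,0],[0,0,0,0,0,0],[0,0,0,0,0,0],[0,0,0,0,0,0],[0,0,0,0,0,0],[0,0,0,0,0,0]]], "fingers": 0.075}}

```text
time_s: 27.83
position: [0.4701, -0.0904, 0.0523]
tcp_rot: [[1.0, -0.028, 0.003], [-0.029, -0.992, 0.124], [-0.0, -0.124, -0.992]]
force: [-0.0, -0.7, 0.2]
opening: 0.825
grasp_force: 0.0
```

Request:
{"method": "play_rows", "body": {"motion": [[[0,0,-0.01,0,0,0],[0,-0.003,-0.03,0,0,0],[0,-0.007,-0.06,0,0,0],[0,-0.011,-0.09,-2,0,0],[0,-0.015,-0.12,-5,0,0],[0,-0.018,-0.145,-7.1,0,0],[0,-0.018,-0.147,-7.1,0,0],[0,-0.018,-0.147,-7.1,0,0]]], "fingers": 0.087}}

```text
time_s: 28.5
position: [0.4709, -0.0906, 0.2026]
tcp_rot: [[1.0, -0.027, 0.004], [-0.027, -1.0, -0.002], [0.005, 0.002, -1.0]]
force: [0.3, -0.5, -0.5]
opening: 0.998
grasp_force: 0.0
```

Request:
{"method": "play_rows", "body": {"motion": [[[0,0,0,0,0,0],[0,0,0,0,0,0],[0,0,0,0,0,0]]]}}

```text
time_s: 28.75
position: [0.4692, -0.0907, 0.1991]
tcp_rot: [[1.0, -0.029, -0.003], [-0.029, -1.0, 0.002], [-0.003, -0.001, -1.0]]
force: [0.4, -0.2, 0.2]
opening: 0.995
grasp_force: 0.0
```

```bash
python3 roll.py .0552 .4695 -.0909 pics/w9.png; python3 -c "
import cv2;a=cv2.imread('pics/w9.png');cv2.imwrite('pics/w9c.png',cv2.resize(a[95:245,250:400],(600,600),interpolation=cv2.INTER_CUBIC))"
```

```text
28.8 [ 0.46927474 -0.09072418  0.19914421] [ 0.   0.1 -0.3 -0.   0.1  0.1] 0.9985701161080344 0.0
pin [ 0.4715 -0.0914 -0.0381] 0.959
vbed [ 0.4708 -0.0909 -0.0338] 0.593
mark px pred [324.  175.9]
151 293 220 219 215 200 170 140 134 133 134 133 128 122 108 100 99 104 113 122 126 133 139 143 151 167 172 167 165 160 159 157 156 158 155 152 150 146 143 138 129 128 119 110 98 91 85 83 80 84 91 99 99 100 100 110 150 200 209 210 213 217 218
157 293 142 141 137 138 137 134 134 135 135 135 134 133 133 135 133 130 127 130 133 141 145 150 182 228 246 250 250 250 250 250 249 249 250 251 251 251 250 250 250 248 228 168 114 90 86 84 86 110 138 152 156 152 131 104 95 98 102 103 108 112 114
163 293 134 133 134 133 134 133 134 134 134 133 134 134 134 133 132 130 126 130 135 139 143 152 193 243 249 250 250 249 249 250 249 250 250 251 251 251 250 250 250 247 224 159 109 89 85 82 85 107 138 151 154 150 129 102 94 93 95 92 93 94 92
169 293 134 133 131 133 134 133 134 135 140 141 143 142 143 147 147 140 130 130 136 138 144 154 195 242 249 249 247 243 239 235 227 225 231 236 242 246 248 249 250 247 223 1
[... 604 characters left out ...]
8 148 150 148 149 149 148 141 132 130 134 138 143 149 197 242 250 250 250 249 249 249 249 250 250 251 250 250 250 250 250 245 211 137 95 89 83 82 89 127 161 171 169 165 148 118 109 110 109 108 109 108 109
193 293 148 149 148 147 149 150 147 148 148 147 149 148 147 148 145 141 131 129 132 137 139 152 196 243 249 250 250 249 249 249 249 249 250 251 250 250 250 250 248 237 191 125 93 86 85 83 104 137 166 170 170 165 147 118 109 107 108 108 108 109 107
199 293 147 146 147 148 147 149 146 148 146 146 148 148 147 146 145 139 126 125 128 132 137 144 174 212 219 217 216 214 213 213 213 213 207 200 201 204 203 204 204 201 164 115 90 88 82 84 104 132 158 163 169 163 145 117 108 109 107 108 106 106 106
```

View pics/w9c.png

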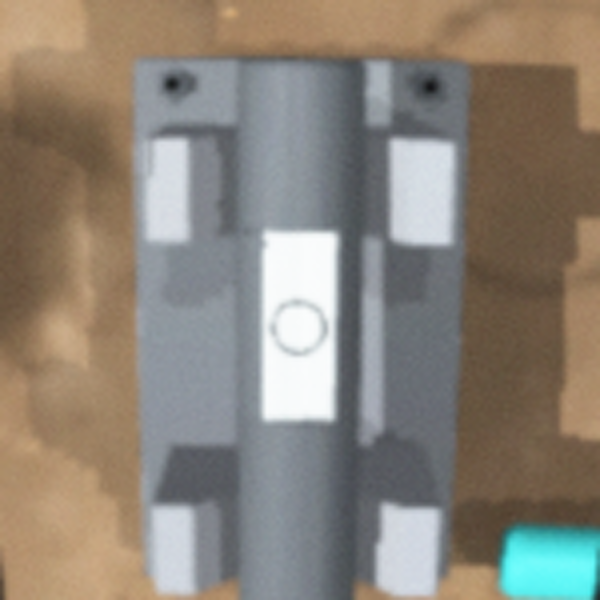

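The flat now spans columns 315.0–333.5 on a pin spanning 308.5–339.7. It is centred, so the roll is about 0°, and the ring is at (324,176). I'll fetch the probe again.

Request:
{"method": "play_rows", "body": {"motion": [[[0.002,0.02,-0.015,0,0,0],[0.006,0.053,-0.035,0,0,0],[0.01,0.09,-0.046,0,0,0],[0.014,0.13,-0.046,0,0,0],[0.019,0.17,-0.046,0,0,0],[0.023,0.205,-0.046,0,0,0],[0.026,0.228,-0.046,0,0,0],[0.0265,0.2375,-0.046,0,0,0]]]}}

```text
time_s: 29.57
position: [0.4899, -0.333, 0.2457]
tcp_rot: [[0.999, -0.032, 0.001], [-0.032, -0.999, -0.001], [0.001, 0.001, -1.0]]
force: [-0.0, 0.0, -0.5]
opening: 1.0
grasp_force: 0.0
```

Request:
{"method": "play_rows", "body": {"motion": [[[0,0,0,0,0,0],[0,0,0,0,0,0],[0,0,0.005,0,0,0],[0,0,0.01,0,0,0],[0,0,0.01,0,0,0],[0,0,0.01,0,0,0]]]}}

```text
time_s: 30.07
position: [0.4896, -0.3273, 0.236]
tcp_rot: [[1.0, -0.027, -0.001], [-0.027, -1.0, 0.001], [-0.001, -0.001, -1.0]]
force: [-0.8, 0.3, 1.0]
opening: 1.0
grasp_force: 0.0
```

```bash
python3 - <<'E'
from rig import bot,imaging,finder
from h import *
st=bot.read_state();print(st['time_s'],st['position'],st['opening'],np.round(st['qvel'],2))
print(step(st,[.489,-.3289,.125],-1.66))
p0=(.4885,-.3288,0)
for c,pr in(('wrist',fproj),('scene',proj)):
    d=imaging.capture(c)
    for o in finder.outline_of(c,'probe'):
        m=o['pixels']
        if np.count_nonzero(m[render(d,M['probe'],p0,pr)[2::S,2::S]>0])>.3*m.sum(): print(c,fit([(d,m)],M['probe'],p0,False,pr))
E
```

```text
30.0667 [ 0.48959138 -0.32728819  0.23600218] 1.000495699905106 [-0.37 -0.28 -1.05  0.02 -0.05  0.  ]
[-4.20e-01  1.76e+00  1.11e+02 -7.00e-02  7.00e-02  1.10e-01]
wrist (array([ 0.49068846, -0.33023436,  0.        ]), np.float64(0.9385228877627316))
scene (array([ 0.48822948, -0.32850197,  0.        ]), np.float64(0.9067694531438207))
```

Request:
{"method": "play_rows", "body": {"motion": [[[-0.0003,0.001,0.008,0,0,0],[-0.0003,0.001,0.025,0,0,0],[-0.0003,0.001,0.045,0,0,0],[-0.0003,0.001,0.065,0,0,0],[-0.0003,0.001,0.085,0,0,0],[-0.0003,0.001,0.1,0,0,0],[-0.0003,0.001,0.109,0,0,0],[-0.0003,0.001,0.111,0,0,0]]], "fingers": 0.06}}

```text
time_s: 30.93
position: [0.4885, -0.3291, 0.1234]
tcp_rot: [[1.0, -0.029, -0.003], [-0.029, -1.0, 0.003], [-0.003, -0.003, -1.0]]
force: [-0.2, -0.5, 0.5]
opening: 0.693
grasp_force: 0.0
```

Request:
{"method": "play_rows", "body": {"motion": [[[0,0,0,0,0,0],[0,0,0,0,0,0],[0,0,0,0,0,0],[0,0,0,0,0,0],[0,0,0,0,0,0],[0,0,0,0,0,0],[0,0,0,0,0,0],[0,0,0,0,0,0]]], "fingers": 0.0}}

```text
time_s: 31.6
position: [0.4895, -0.3298, 0.1258]
tcp_rot: [[1.0, -0.029, 0.0], [-0.029, -1.0, -0.0], [0.0, 0.0, -1.0]]
force: [-0.2, 1.0, 1.4]
opening: 0.247
grasp_force: 30.0
```

Request:
{"method": "play_rows", "body": {"motion": [[[0,0,0,0,0,0],[0,0,0,0,0,0],[0,0,0,0,0,0],[0,0,0,0,0,0]]]}}

```text
time_s: 31.93
position: [0.4895, -0.3298, 0.1258]
tcp_rot: [[1.0, -0.029, 0.0], [-0.029, -1.0, -0.0], [0.0, 0.0, -1.0]]
force: [-0.4, 2.5, 3.5]
opening: 0.248
grasp_force: 30.0
```

Request:
{"method": "play_rows", "body": {"motion": [[[0,0,-0.004,0,0,0],[0,0,-0.014,0,0,0],[0,0,-0.03,0,0,0],[0,0,-0.05,0,0,0],[0,0,-0.07,0,0,0],[0,0,-0.09,0,0,0],[0,0,-0.105,0,0,0],[0,0,-0.11,0,0,0]]]}}

```text
time_s: 32.6
position: [0.4904, -0.3308, 0.2385]
tcp_rot: [[1.0, -0.029, 0.004], [-0.029, -1.0, -0.004], [0.004, 0.004, -1.0]]
force: [0.3, -0.3, -1.9]
opening: 0.246
grasp_force: 30.0
```

Request:
{"method": "play_rows", "body": {"motion": [[[0,-0.008,0,0,0,0],[-0.001,-0.025,0,0,0,0],[-0.003,-0.05,0,0,0,0],[-0.004,-0.08,0,0,0,0],[-0.005,-0.11,0,0,0,0],[-0.007,-0.14,0,0,0,0],[-0.008,-0.165,0,0,0,0],[-0.009,-0.185,0,0,0,0]]]}}

```text
time_s: 33.27
position: [0.4833, -0.1402, 0.2338]
tcp_rot: [[1.0, -0.027, -0.005], [-0.027, -1.0, 0.004], [-0.005, -0.004, -1.0]]
force: [-0.2, 0.2, -1.4]
opening: 0.245
grasp_force: 30.0
```

Request:
{"method": "play_rows", "body": {"motion": [[[-0.001,-0.018,0.003,0,0,0],[-0.0015,-0.034,0.008,0,0,0],[-0.002,-0.046,0.014,0,0,0],[-0.003,-0.052,0.02,0,0,0],[-0.003,-0.054,0.024,0,0,0],[-0.003,-0.054,0.026,0,0,0],[-0.003,-0.054,0.026,0,0,0],[-0.003,-0.054,0.026,0,0,0]]]}}

```text
time_s: 33.93
position: [0.4845, -0.0914, 0.2093]
tcp_rot: [[1.0, -0.03, 0.0], [-0.03, -1.0, -0.0], [0.0, 0.0, -1.0]]
force: [-0.3, -1.1, -1.0]
opening: 0.246
grasp_force: 30.0
```

Request:
{"method": "play_rows", "body": {"motion": [[[0,0,0,0,0,0],[0,0,0,0,0,0],[0,0,0,0,0,0],[0,0,0,0,0,0]]]}}

```text
time_s: 34.27
position: [0.4844, -0.0909, 0.2097]
tcp_rot: [[1.0, -0.029, 0.0], [-0.029, -1.0, -0.0], [0.0, 0.0, -1.0]]
force: [0.3, -1.1, -1.8]
opening: 0.239
grasp_force: 30.0
```

```bash
sed -i 's/\.484,-\.0925,\.0677/.4843,-.0909,.0677/; s/P\[2\]-\.055$/P[2]-.0558/; s#pics/z5#pics/z10#; s#\[110:240,250:400\]#[110:240,260:390]#; s/(355,308)/(400,400)/; s/(400,308)/(400,400)/; s/\[120:220,270:400\]/[140:220,295:375]/' q.py; python3 q.py
```

```text
34.2667 [ 0.48440117 -0.09094742  0.2097032 ] 0.23945474414932777 29.978132361356984 [ 0.34991491 -1.12749173 -1.78105794]
wrist probe [ 0.4853 -0.0915  0.    ] 0.821 3071
wrist pin [ 0.4719 -0.0908 -0.0531] 0.516 2300
probe_tip []
pin_mark [(array([ 0.5078, -0.0921,  0.0681]), 0.79)]
pred tip [[323.4 198.4]] pred mark [[323.4 190.5]]
top pin [ 0.4786 -0.0922 -0.018 ] 0.207 144
probe_tip []
pin_mark [(array([ 0.4425, -0.0934,  0.0674]), 0.66)]
pred tip [[343.3 208.8]] pred mark [[342.9 209.8]]
scene pin [ 0.4707 -0.092  -0.0382] 0.937 667
probe_tip []
pin_mark [(array([ 0.4631, -0.0815,  0.0609]), 0.75)]
pred tip [[335.  187.2]] pred mark [[334.6 195.1]]
```

View pics/z10.png

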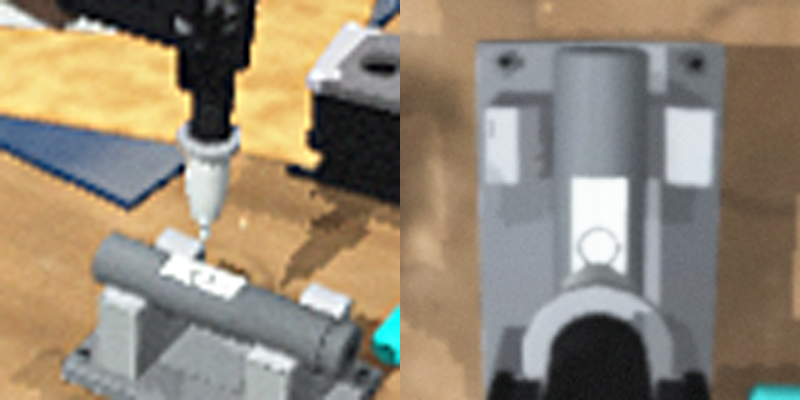

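The tip, seen at scene (336,188), is above the ring at scene (336,195) and wrist (325,190). The offset is about 1 mm, and the probe is upright. I'll correct that and lower.

Request:
{"method": "play_rows", "body": {"motion": [[[-0.001,0.0008,0.004,0,0,0],[-0.001,0.0008,0.009,0,0,0],[-0.001,0.0008,0.014,0,0,0],[-0.001,0.0008,0.018,0,0,0],[-0.001,0.0008,0.021,0,0,0],[-0.001,0.0008,0.022,0,0,0],[-0.001,0.0008,0.022,0,0,0],[-0.001,0.0008,0.022,0,0,0]]]}}

```text
time_s: 35.68
position: [0.4833, -0.0914, 0.1874]
tcp_rot: [[1.0, -0.029, -0.0], [-0.029, -1.0, 0.0], [-0.0, -0.0, -1.0]]
force: [1.2, -0.3, -2.7]
opening: 0.242
grasp_force: 30.0
```

Request:
{"method": "play_rows", "body": {"motion": [[[0,0,0.001,0,0,0],[0,0,0.002,0,0,0],[0,0,0.003,0,0,0],[0,0,0.004,0,0,0],[0,0,0.005,0,0,0],[0,0,0.005,0,0,0],[0,0,0.005,0,0,0],[0,0,0.005,0,0,0]]]}}

```text
time_s: 36.35
position: [0.4834, -0.0914, 0.1827]
tcp_rot: [[1.0, -0.029, 0.0], [-0.029, -1.0, -0.0], [0.0, 0.0, -1.0]]
force: [0.4, 0.2, 0.7]
opening: 0.246
grasp_force: 30.0
```

```bash
python3 - <<'E'
from rig import bot,imaging
import numpy as np,cv2
F=[]
for i in range(6): d=imaging.capture('scene');s=bot.read_state();F.append(s['force'])
print(s['time_s'],s['position'],np.round(F,2),np.mean(F,0))
E
```

```text
36.65 [ 0.48335668 -0.09139359  0.18257347] [[ 0.22 -0.45  1.04]
 [ 0.47 -0.68  1.11]
 [ 0.27  0.56  0.15]
 [ 0.11 -1.04  1.33]
 [ 0.74 -0.34  0.45]
 [ 0.56  0.32  0.17]] [ 0.39633924 -0.27480759  0.70618313]
```

Request:
{"method": "play_rows", "body": {"motion": [[[0,0,0.001,0,0,0],[0,0,0.002,0,0,0],[0,0,0.003,0,0,0],[0,0,0.004,0,0,0],[0,0,0.005,0,0,0],[0,0,0.005,0,0,0],[0,0,0.005,0,0,0],[0,0,0.005,0,0,0]]]}}

```text
time_s: 37.32
position: [0.4834, -0.0914, 0.1776]
tcp_rot: [[1.0, -0.029, 0.0], [-0.029, -1.0, -0.0], [0.0, 0.0, -1.0]]
force: [0.8, 0.2, 2.7]
opening: 0.248
grasp_force: 30.0
```

```bash
python3 - <<'E'
from rig import bot,imaging,finder
from h import *
F=[]
for i in range(8): d=imaging.capture(('wrist','scene')[i%2]);s=bot.read_state();F.append(s['force']);cv2.imwrite(('pics/w11.png','pics/s11.png')[i%2],d['frame'][...,::-1])
print(s['time_s'],s['position'],np.mean(F,0),np.std(F,0)/8**.5,s['opening'],np.round(s['tcp_rot'],3).tolist())
a=cv2.imread('pics/s11.png')[140:220,295:375];b=cv2.imread('pics/w11.png')[130:230,275:375]
cv2.imwrite('pics/z11.png',np.hstack([cv2.resize(a,(400,400),interpolation=cv2.INTER_CUBIC),cv2.resize(b,(400,400),interpolation=cv2.INTER_CUBIC)]))
E
```

```text
37.7167 [ 0.48333813 -0.09138868  0.17752724] [ 0.06453363 -0.01645046  3.33700685] [0.21492909 0.1398255  0.14901122] 0.24639685529847621 [[1.0, -0.029, 0.0], [-0.029, -1.0, -0.0], [0.0, 0.0, -1.0]]
```

View pics/z11.png

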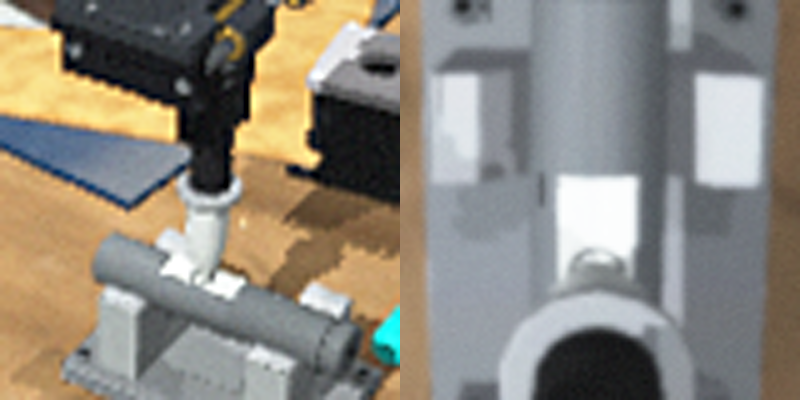

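The tip stands at scene crop (207,275), exactly where the ring was. The flat is centred on the pin, and the push of about 4.7 N is near half way. Handing in.

```bash
python3 -c "
from rig import bot
print(bot.hand_in())"
```

```text
the job is handed in; nothing more can be done
None
```

The job is handed in (no verdict came back): the pin lies flat up in both V-blocks, let go, and the probe is held square on the ring at about 4.7 N, roughly half way in; my first placing rolled about 7–9°, so I put the probe back, re-seated the pin and fetched the probe again.

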